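Turn a tray of fired tiles over between two matching trays

ROBOT

A 7-joint arm with a two-finger parallel gripper is mounted at the origin on a cart in front of the work surface, level with it; the furniture and walls round the work are solid. World frame = base frame: x ahead of the robot, y to its left, z up, the work surface at z = 0. Lengths are in m, angles in rad, forces in N, time in s.
With the tool pointing down it reaches from about 0.4 to 0.85 m from the base axis. Payload 4.5 kg.
Tool frame: the origin (TCP) lies midway between the tips of the shut fingers; the grasp point (between the pads) lies 19 mm behind it; z points along the fingers, y is the direction in which the jaws open and shut (so a half turn about z gives the same grasp; the last joint's range is limited). The gripper opens to 88 mm and grips with 3 to 60 N. Pads are 18 mm wide; open, the fingers measure 123 mm over their backs; the gripper's body (75 mm by 187 mm) begins 45 mm behind the grasp point.
Start: joints at [-1.311, 0.689, -0.195, 1.565, 0.157, 0.902, -0.215], TCP at [0.14, 0.609, 0.239] pointing down, gripper open.
Joint ranges: [-3.01, 3.01], [-0.46, 2.08], [-1.47, 1.51], [0.13, 2.56], [-1, 4.14], [0.04, 2.09], [-2.66, 2.66]. Speed limits (rad/s): [2.57, 2.57, 3.14, 3.14, 3.14, 3.14, 3.14].

INTERFACE

Orientations are given as a unit quaternion [x, y, z, w].
In Python, from plant import r gives the robot as it stands. The module is installed in compiled form; this text tells all that it offers.
- The arm moves only by the shell command python3 -m jog 'ROWS' [FORCE]. ROWS is JSON, a list of rows, each an object with "translation": the shift along the tool's x, y, z in units of 40 mm (1.0 is 40 mm), a list of three; "twist": the turn about the tool's z in units of 6 degrees (1.0 is 6 degrees); "claw": the opening in per cent of the stroke, from 0 (shut) to 100 (fully open). A call has 1 to 20 rows; each row shifts and turns the commanded pose from where the row before left it, along the tool's axes as they then stand; what a row does not reach is not made up. A row lasts 1/12 s, in which the tool goes at most 41.7 mm and 7.16 degrees, less where a joint would pass 70% of its speed; a pose out of reach is approached as far as the arm can. A call is refused whole if a number of a shift passes 1 or a number of a turn 1, either way. A call with a gripper value outside its range is refused whole. The fingers move at their own pace and stop on an object; FORCE is the grip in N (left out, the last holds). Time passes only in rows, so rows that do not move let the fingers close. It gives the time, the measured TCP pose, the force and the opening at its end, in the units of the state.
- r.get_state(): the state, without advancing time (a new reading comes with each control period).
- r.snapshot(name): name is "scene" or "top"; returns a dict with "img" (400x640x3 uint8, red, green, blue), "fx", "fy", "cx", "cy" (pixels), "dist_coeffs" ([k1, k2, p1, p2, k3] as OpenCV has them; the pictures are not rectified), "origin" and "rotation" of the camera in the world. Camera axes: x right, y up, looking along -z (the intrinsics and any distortion apply to the point x, -y, -z); pixel columns grow to the right and rows downward; lengths in m; the calibration is good to about 2 mm. A picture is of the moment at which its call begins. There is no depth.
- r.finish_job(): hands the job in, once; it reports no verdict.
Trained networks look in the newest picture that a camera, given by its name, has taken for a name from the list of things; names that differ only in an ending like _2 or _b are one class to them, and where a whole thing is asked for, a point or a joint stands for the part that bears it (a point fixed in the world has none). Each returns a list of dicts, best first, with "confidence" (0 to 1); they miss things now and then, are a little off and sometimes report something else, mostly with a low value. They report only what shows in the picture. A call takes as long as a camera call. They do not tell look-alikes from the thing itself.
- r.spot_in(label, camera): "rect" ([left, top, right, bottom] in pixels, round what is visible of it).
- r.spot_point(label, camera): "location" ([row, column] in pixels: a listed point, or the origin of a listed thing).
The state is a dict: "clock": time; "q": joint angles; "qd": joint speeds; "joint_torque": joint torques, N m; "tool_pos": TCP position; "eef_rot": TCP orientation; "contact_force": force on the tool from outside, world axes, zero at the start; "moment": the same for the moment, N m; "opening": opening from 0.0 (shut) to 1.0 (fully open).
Only numpy, scipy, OpenCV 4.12 (cv2) and the standard library are available. Lean on these libraries where they do the work, as an engineer would, in place of code of your own. Each camera call takes 0.05 s, during which the arm holds its last target. There are 200 camera calls.

TASK

The backs of the two relief tiles need working on: lay the empty matching tray face-down squarely on top of the tray of tiles, turn the two over together so that the tiles drop into the other tray, and set the pair down flat on the turning block, the empty one now on top. Then lift the emptied tray off and lay it flat on the table clear of the other, leaving the filled tray flat and centred on the block with both tiles lying flat, relief face down, one in each pocket. Do not disturb the bowl, the jar or the water tub.

Things in the scene. Friction and masses are not known exactly. Their poses are not given: they have to be found in the camera images.
- tile_tray: The loaded tray: pale wood, 64 mm wide (x), 150 long (y), 24 high (z), 220 g, two open pockets 48 (x) x 65 (y) mm, 11 deep, mouths bevelled, centred at y = -35 and +35 mm; base 13 thick, flat rim, plain upright sides and ends. Origin: centre of the underside, +z out of the open face. Starts face up, centred on the turning block, long axes alike, a tile in each pocket.
- cover_tray: The empty tray: same size, mass, pockets and frame as the tile tray. Starts face-down on the table (origin 24 mm above it, +z down). Rim on rim the two make a plain 64 x 150 x 48 mm bar with flush sides. Nothing ties them together: both must be held. The pair, or either alone, can stand on its flat 64 mm wide end.
- turning_block: Wooden block with cork top, fixed, 40 mm wide (x), 110 long (y), 30 high; a tray on it overhangs 12 mm along each side and 20 at each end, leaving room for fingers. Origin: centre of its underside, on the table. Block and cover tray lie left and right of the robot's middle line (which is where varies), their long axes roughly left to right.
- block_top (a point): Centre of the turning block's top face, 30 mm above the table.
- tile_a: Loose red-brown fired clay tile, 42 mm (x) x 60 mm (y), 9 mm thick, 35 g, smooth (slides easily); its face has a raised panel with a leaf in relief, its back is plain. Lies face up in the y = -35 mm pocket of the tile tray, 3 mm play all round. Origin at the centre of its plain back, +z out of the relief face (up at the start, must point down at the end).
- tile_b: Loose red-brown fired clay tile, 42 mm (x) x 60 mm (y), 9 mm thick, 35 g, smooth (slides easily); its face has a raised panel with a leaf in relief, its back is plain. Lies face up in the y = +35 mm pocket of the tile tray, 3 mm play all round. Origin at the centre of its plain back, +z out of the relief face (up at the start, must point down at the end).
- bowl: Bystander: grey pinched clay bowl, 130 mm across, 59 mm high, origin at the centre of its underside. Leave it alone.
- jar: Bystander: white glaze jar with a cream screw lid, 62 mm across, 82 mm high, origin at the centre of its underside. Leave it alone.
- tub: Bystander: grey tapered water tub, 76 mm across, 58 mm high, origin at the centre of its underside. Leave it alone.
Not all that is in view belongs to the job. Leave any black look-alike of the tile_b alone.

How it is judged:
On the way, in this order (a step that is already met when the one before it is completed fails the run):
1. the empty tray lies face-down squarely on the tray of tiles (angle between cover_tray's own z axis and vertical above 3.07 rad and angle between tile_tray's own z axis and vertical below 0.07 rad and horizontal distance between tile_tray and cover_tray below 0.006 m and angle between the y axis of tile_tray and the y axis of cover_tray, either way round below 0.08 rad and distance between tile_tray and cover_tray between 0.044 and 0.051 m and linear speed of each of cover_tray, tile_tray below 0.02 m/s), for 0.2 s.
2. the pair, still rim on rim, has been turned over and stands flat on the turning block, the tiles in the lower tray (angle between cover_tray's own z axis and vertical below 0.07 rad and horizontal distance between cover_tray and block_top below 0.03 m and height (world z) of cover_tray between 0.026 and 0.035 m and angle between tile_tray's own z axis and vertical above 3.05 rad and horizontal distance between tile_tray and cover_tray below 0.006 m and angle between the y axis of tile_tray and the y axis of cover_tray, either way round below 0.08 rad and distance between tile_tray and cover_tray between 0.044 and 0.051 m and linear speed of each of cover_tray, tile_tray below 0.02 m/s and z of tile_a in the frame of cover_tray between 0.018 and 0.026 m and angle between each of tile_a, tile_b's own z axis and vertical above 2.99 rad and (y of tile_a in the frame of cover_tray above 0.025 m or y of tile_a in the frame of cover_tray below -0.025 m) and z of tile_b in the frame of cover_tray between 0.018 and 0.026 m and (y of tile_b in the frame of cover_tray above 0.025 m or y of tile_b in the frame of cover_tray below -0.025 m)), for 0.2 s.
At the end, for the whole second after the job is handed in: Cover tray open face up, level (4 degrees), within 30 mm of the block's centre; both tiles flat and relief face down in its pockets, one in each; tile tray flat on the table, either way up, centre 90 mm or more from the cover tray's; all at rest (angle between cover_tray's own z axis and vertical below 0.07 rad and horizontal distance between cover_tray and block_top below 0.03 m and height (world z) of cover_tray between 0.026 and 0.035 m and z of tile_a in the frame of cover_tray between 0.018 and 0.026 m and angle between each of tile_a, tile_b's own z axis and vertical above 2.99 rad and (y of tile_a in the frame of cover_tray above 0.025 m or y of tile_a in the frame of cover_tray below -0.025 m) and z of tile_b in the frame of cover_tray between 0.018 and 0.026 m and (y of tile_b in the frame of cover_tray above 0.025 m or y of tile_b in the frame of cover_tray below -0.025 m) and linear speed of each of cover_tray, tile_tray below 0.02 m/s and height (world z) of tile_tray below 0.03 m and horizontal distance between tile_tray and cover_tray above 0.09 m and (angle between tile_tray's own z axis and vertical below 0.07 rad or angle between tile_tray's own z axis and vertical above 3.07 rad)); the robot touches nothing.
It fails at once if bowl pushed more than 25 mm from its place or tipped (distance of bowl from where it was at the start of the episode above 0.025 m or angle between bowl's own z axis and vertical above 0.4 rad).
It fails at once if jar pushed more than 25 mm from its place or tipped (distance of jar from where it was at the start of the episode above 0.025 m or angle between jar's own z axis and vertical above 0.4 rad).
It fails at once if tub pushed more than 25 mm from its place or tipped (distance of tub from where it was at the start of the episode above 0.025 m or angle between tub's own z axis and vertical above 0.4 rad).
It also fails if it takes over 72 s, if anything falls off the work surface, if the arm or the gripper's body presses on something with over 40 N, if the wrist force passes 120 N, or if a joint passes its speed limit or range.

## Working session

There is one attempt and no reset: what is moved stays moved. The work goes in short steps, Python scripts to look and compute and a shell command to move; the robot and the scene stay as the last step left them, time stands still between calls to the robot, and variables do not carry over. Pictures are saved under pics/ and viewed, about 8 in all and at most 12, crops included, and the job is handed in when it is done.

```bash
mkdir -p pics; cat > h.py <<'E'
import numpy as np, cv2
from plant import r
from scipy.spatial.transform import Rotation as R
def rot(s): 
    a=np.array(s['rotation']); return a if a.shape==(3,3) else R.from_quat(a).as_matrix()
def snap(c,f=None):
    s=r.snapshot(c)
    if f: cv2.imwrite(f,np.array(s['img'])[:,:,::-1])
    return s
def K(s): return np.array([[s['fx'],0,s['cx']],[0,s['fy'],s['cy']],[0,0,1.]])
def ray(s,uv,z):   # pixel (col,row) -> world point at height z
    p=cv2.undistortPoints(np.array([[uv]],float),K(s),np.array(s['dist_coeffs'],float))[0,0]
    d=rot(s)@np.array([p[0],-p[1],-1]); o=np.array(s['origin'])
    return o+d*(z-o[2])/d[2]
def proj(s,P):
    c=(np.atleast_2d(P)-np.array(s['origin']))@rot(s); c=c*[1,-1,-1]
    return cv2.projectPoints(c,np.zeros(3),np.zeros(3),K(s),np.array(s['dist_coeffs'],float))[0][:,0]
E
python3 - <<'E'
from h import *
np.set_printoptions(precision=3,suppress=True)
st=r.get_state(); print(st['tool_pos'],R.from_quat(st['eef_rot']).as_matrix(),st['opening'],st['contact_force'])
Z=dict(tile_tray=.03,cover_tray=.024,turning_block=0,tile_a=.043,bowl=0,jar=0,tub=0,block_top=.03)
for c in('top','scene'):
    s=snap(c,f'pics/{c}0.png'); print(c,s['origin'],s['fx'])
    for n,z in Z.items():
        for d in r.spot_point(n,c)[:3]:
            print(n,round(d['confidence'],2),np.round(d['location']),ray(s,d['location'][::-1],z))
E
```

```text
[0.14  0.609 0.238] [[-0.975  0.224 -0.   ]
 [ 0.224  0.975 -0.002]
 [-0.    -0.002 -1.   ]] 0.9915472271263771 [-0.699  0.104 -0.596]
top [0.478 0.009 1.384] 464.3262022367997
tile_tray 0.94 [245. 381.] [ 0.552 -0.198  0.03 ]
cover_tray 0.95 [246. 255.] [0.555 0.172 0.024]
tile_a 0.83 [205. 358.] [ 0.669 -0.132  0.043]
tile_a 0.78 [243. 370.] [ 0.557 -0.164  0.043]
tile_a 0.56 [246. 390.] [ 0.547 -0.22   0.043]
bowl 0.74 [208. 187.] [0.673 0.38  0.   ]
jar 0.7 [175. 300.] [0.768 0.038 0.   ]
tub 0.94 [200. 440.] [ 0.687 -0.386  0.   ]
scene [-0.256  0.972  0.627] 510.5281560455082
tile_tray 0.63 [195. 393.] [ 0.561 -0.186  0.03 ]
cover_tray 0.43 [238. 308.] [0.568 0.169 0.024]
turning_block 0.57 [205. 393.] [ 0.557 -0.181  0.   ]
tile_a 0.65 [190. 406.] [ 0.539 -0.221  0.043]
tile_a 0.57 [204. 352.] [ 0.595 -0.039  0.043]
tile_a 0.53 [196. 387.] [ 0.555 -0.148  0.043]
bowl 0.59 [267. 216.] [0.664 0.388 0.   ]
tub 0.61 [179. 397.] [ 0.675 -0.368  0.   ]
block_top 0.8 [193. 394.] [ 0.568 -0.201  0.03 ]
```

View pics/top0.png

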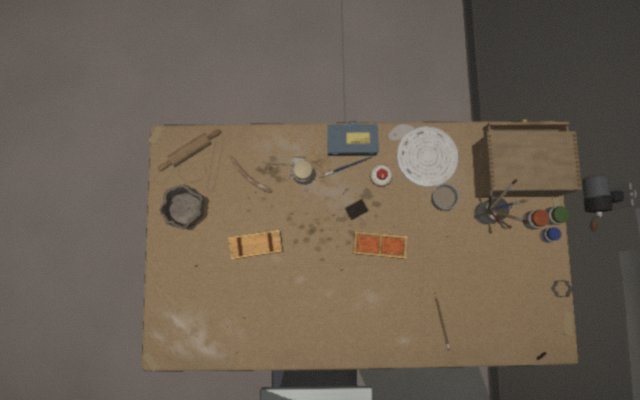

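View pics/scene0.png

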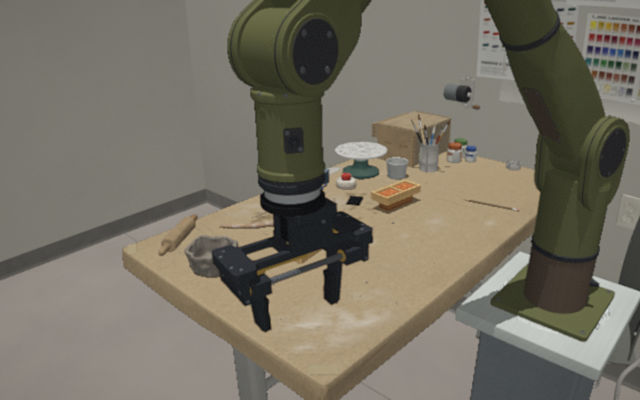

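```bash
cat >> h.py <<'E'
from scipy.optimize import minimize
from scipy.ndimage import map_coordinates
def rectpts(x,y,a,z,w,l,n=40):
    t=np.linspace(-1,1,n); e=np.ones(n)
    P=np.vstack([np.c_[e*w/2,t*l/2],np.c_[-e*w/2,t*l/2],np.c_[t*w/2,e*l/2],np.c_[t*w/2,-e*l/2]])
    c,s_=np.cos(a),np.sin(a)
    return np.c_[x+P[:,0]*c-P[:,1]*s_, y+P[:,0]*s_+P[:,1]*c, np.full(len(P),z)]
def fit(s,x0,z,w=.064,l=.150,ar=.3):
    """pose of a bright wooden rectangle: inside/outside contrast across its outline"""
    g=cv2.GaussianBlur(cv2.cvtColor(np.array(s['img']),cv2.COLOR_RGB2LAB).astype(np.float32),(0,0),.6)
    def smp(P): 
        uv=proj(s,P); return np.array([map_coordinates(g[...,k],[uv[:,1],uv[:,0]],order=1) for k in range(3)]).T
    def cost(p):
        i=smp(rectpts(*p,z,w-.007,l-.007)); o=smp(rectpts(*p,z,w+.007,l+.007))
        return -np.mean(np.minimum(np.linalg.norm(i-o,axis=1),40))
    best=min((minimize(cost,[x0[0]+dx,x0[1]+dy,a],method='Nelder-Mead',options=dict(initial_simplex=np.array([[x0[0]+dx,x0[1]+dy,a],[x0[0]+dx+.008,x0[1]+dy,a],[x0[0]+dx,x0[1]+dy+.008,a],[x0[0]+dx,x0[1]+dy,a+.05]]))) for a in np.linspace(-ar,ar,5) for dx in(-.006,.006) for dy in(-.008,.008)),key=lambda m:m.fun)
    return best.x,best.fun
def crop(s,c,f,polys,h=45,k=6):
    x0,y0=int(c[0])-h*4//3,int(c[1])-h
    im=cv2.resize(np.array(s['img'])[y0:y0+2*h,x0:x0+h*8//3,::-1],None,fx=k,fy=k,interpolation=cv2.INTER_CUBIC)
    im=np.clip(im*1.5,0,255).astype(np.uint8)
    for P in polys:
        for u in proj(s,P): cv2.circle(im,tuple(((u-[x0,y0]+.5)*k).astype(int)),1,(0,255,0),-1)
    return im
E
python3 - <<'E'
from h import *
s=snap('top')
A=np.pi/2
ims=[]
for n,x0,z in(('cover',(.555,.172),.024),('tile',(.553,-.195),.054)):
    p,f=fit(s,(x0[0],x0[1]),z,.150,.064) # w along x' -> swapped below
    p2,f2=fit(s,x0,z,.064,.150)
    print(n,np.round(p,4),f,np.round(p2,4),f2)
    q,w=(p,(.150,.064)) if f<f2 else (p2,(.064,.150))
    ims.append(crop(s,proj(s,[[*q[:2],z]])[0],'',[rectpts(*q,z,*w)],h=30,k=8))
cv2.imwrite('pics/c1.png',np.vstack(ims)[:,:] if 0 else cv2.resize(np.vstack(ims),(500,750))[:600] if 0 else cv2.resize(np.hstack(ims),(800,300)))
E
```

```text
cover [ 0.5918  0.1529 -0.8129] -12.302154541015625 [0.5609 0.1726 0.1374] -24.527381896972656
tile [ 0.5878 -0.1904  0.6824] -14.525195121765137 [ 0.5468 -0.1829 -0.1097] -15.080163955688477
```

View pics/c1.png

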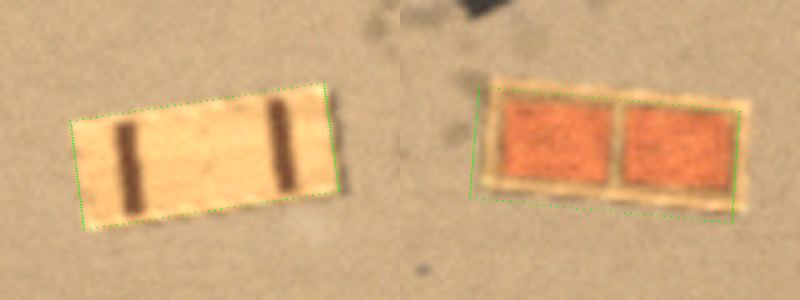

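```bash
python3 - <<'E'
from h import *
s=snap('top')
p,f=fit(s,(.5522,-.1892),.054,ar=0.1); print(np.round(p,4),f)
hsv=cv2.cvtColor(np.array(s['img']),cv2.COLOR_RGB2HSV); m=((hsv[...,0]<12)&(hsv[...,1]>130)&(hsv[...,2]>100)).astype(np.uint8)
m[:225]=0; m[265:]=0; m[:,:340]=0; m[:,420:]=0
n,_,st,ce=cv2.connectedComponentsWithStats(m); print(st[1:],ce[1:])
ys,xs=np.nonzero(m); c=np.array([xs.mean(),ys.mean()]); print('tiles centre',ray(s,c,.052))
b=cv2.minAreaRect(np.c_[xs,ys].astype(np.float32)); print(b, ray(s,b[0],.052))
q=np.array([.5522,-.1892,-.096])
im=[crop(s,(380,245),'',[rectpts(*a,.054,.064,.15)],h=30,k=8) for a in (p,q)]
cv2.imwrite('pics/c2.png',cv2.resize(np.hstack(im),(800,300)))
E
```

```text
[ 0.5468 -0.183  -0.1095] -15.111696243286133
[[357 237  22  15 296]
 [382 238  21  16 295]] [[367.94256757 243.92567568]
 [391.88813559 245.28135593]]
tiles centre [ 0.55199368 -0.19011837  0.052     ]
((379.80462646484375, 244.51690673828125), (45.041656494140625, 14.588615417480469), 3.1798300743103027) [ 0.55224147 -0.18986714  0.052     ]
```

View pics/c2.png

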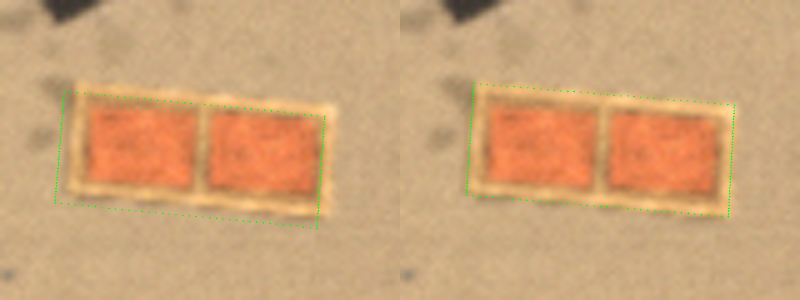

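```bash
cat >> h.py <<'E'
def go(x,y,z,jaw,p0=None):
    """needed twist (units) and, in the frame after it, the shift (units); jaw = world angle (deg) of tool y, mod 180"""
    st=r.get_state(); M=R.from_quat(st['eef_rot']).as_matrix(); p=np.array(st['tool_pos'])
    a=np.degrees(np.arctan2(M[1,1],M[0,1])); t=(a-jaw+90)%180-90
    M2=M@R.from_euler('z',t,degrees=True).as_matrix()
    print('t',round(st['clock'],2),'at',np.round(p,4),'jaw',round(a,2),'q7',round(st['q'][6],2),'open',round(st['opening'],3),'F',np.round(st['contact_force'],1))
    print('twist',round(t/6,3),'shift',np.round(M2.T@(np.array([x,y,z])-p)/.04,3))
E
python3 -m jog '[{"translation":[0,0,0],"twist":1,"claw":100},{"translation":[0,0,0],"twist":1,"claw":100},{"translation":[0,0,0],"twist":1,"claw":100},{"translation":[0,0,0],"twist":1,"claw":100},{"translation":[0,0,0],"twist":1,"claw":100},{"translation":[0,0,0],"twist":1,"claw":100},{"translation":[0,0,0],"twist":1,"claw":100},{"translation":[0,0,0],"twist":1,"claw":100},{"translation":[0,0,0],"twist":1,"claw":100},{"translation":[0,0,0],"twist":1,"claw":100},{"translation":[0,0,0],"twist":1,"claw":100},{"translation":[0,0,0],"twist":0.5,"claw":100}]'
python3 -c "
from h import *
go(.5609,.1726,.15,np.degrees(.137))"
```

```text
clock: 2.0
tool_pos: [0.1396, 0.6092, 0.2387]
eef_rot: [0.657, 0.754, 0.0, -0.0]
contact_force: [-0.2, 0.4, -0.1]
opening: 1.0
t 2.0 at [0.1396 0.6092 0.2387] jaw 7.81 q7 -1.16 open 1.0 F [-0.2  0.4 -0.1]
twist -0.007 shift [-12.252   8.942   2.217]
```

```bash
python3 -m jog '[{"translation":[-0.68,0.497,0.123],"twist":0,"claw":100},{"translation":[-0.68,0.497,0.123],"twist":0,"claw":100},{"translation":[-0.68,0.497,0.123],"twist":0,"claw":100},{"translation":[-0.68,0.497,0.123],"twist":0,"claw":100},{"translation":[-0.68,0.497,0.123],"twist":0,"claw":100},{"translation":[-0.68,0.497,0.123],"twist":0,"claw":100},{"translation":[-0.68,0.497,0.123],"twist":0,"claw":100},{"translation":[-0.68,0.497,0.123],"twist":0,"claw":100},{"translation":[-0.68,0.497,0.123],"twist":0,"claw":100},{"translation":[-0.68,0.497,0.123],"twist":0,"claw":100},{"translation":[-0.68,0.497,0.123],"twist":0,"claw":100},{"translation":[-0.68,0.497,0.123],"twist":0,"claw":100},{"translation":[-0.68,0.497,0.123],"twist":0,"claw":100},{"translation":[-0.68,0.497,0.123],"twist":0,"claw":100},{"translation":[-0.68,0.497,0.123],"twist":0,"claw":100},{"translation":[-0.68,0.497,0.123],"twist":0,"claw":100},{"translation":[-0.68,0.497,0.123],"twist":0,"claw":100},{"translation":[-0.68,0.497,0.123],"twist":0,"claw":100},{"translation":[0,0,0],"twist":0,"claw":100},{"translation":[0,0,0],"twist":0,"claw":100}]'
python3 -c "
from h import *
go(.5609,.1726,.004,np.degrees(.137))"
```

```text
clock: 3.67
tool_pos: [0.5642, 0.172, 0.1498]
eef_rot: [0.657, 0.754, -0.0, 0.001]
contact_force: [-1.4, 0.4, -0.0]
opening: 1.003
t 3.67 at [0.5642 0.172  0.1498] jaw 7.79 q7 -0.23 open 1.003 F [-1.4  0.4 -0. ]
twist -0.01 shift [ 0.03  -0.081  3.645]
```

```bash
python3 -m jog '[{"translation":[0.03,-0.08,0.6],"twist":0,"claw":100},{"translation":[0,0,0.9],"twist":0,"claw":100},{"translation":[0,0,0.9],"twist":0,"claw":100},{"translation":[0,0,0.7],"twist":0,"claw":100},{"translation":[0,0,0.35],"twist":0,"claw":100},{"translation":[0,0,0.15],"twist":0,"claw":100},{"translation":[0,0,0],"twist":0,"claw":100},{"translation":[0,0,0],"twist":0,"claw":60},{"translation":[0,0,0],"twist":0,"claw":60},{"translation":[0,0,0],"twist":0,"claw":60},{"translation":[0,0,0],"twist":0,"claw":60},{"translation":[0,0,0],"twist":0,"claw":60},{"translation":[0,0,0],"twist":0,"claw":60}]' 30
python3 -c "
from h import *
go(.5609,.1726,.15,np.degrees(.137))"
```

```text
clock: 4.75
tool_pos: [0.5608, 0.1757, 0.0075]
eef_rot: [0.656, 0.755, 0.001, 0.001]
contact_force: [-0.4, -0.8, 6.8]
opening: 0.722
t 4.75 at [0.5608 0.1757 0.0075] jaw 8.06 q7 -0.23 open 0.722 F [-0.4 -0.8  6.8]
twist 0.034 shift [-7.600e-02  3.000e-03 -3.562e+00]
```

```bash
python3 -m jog '[{"translation":[0,0,-0.5],"twist":0,"claw":60},{"translation":[0,0,-0.8],"twist":0,"claw":60},{"translation":[0,0,-0.9],"twist":0,"claw":60},{"translation":[0,0,-0.8],"twist":0,"claw":60},{"translation":[0,0,-0.5],"twist":0,"claw":60},{"translation":[0,0,0],"twist":0,"claw":60},{"translation":[0,0,0],"twist":0,"claw":60}]'
python3 - <<'E'
from h import *
go(.5522,-.1892,.15,np.degrees(-.09))
s=snap('top'); M=R.from_quat(r.get_state()['eef_rot']).as_matrix(); p=np.array(r.get_state()['tool_pos'])
c=proj(s,[p])[0]; print(c)
a=np.arctan2(M[1,1],M[0,1])
cv2.imwrite('pics/c3.png',crop(s,c,'',[rectpts(p[0],p[1],a,p[2]+.018,.064,.15)],h=40,k=6))
E
```

```text
clock: 5.33
tool_pos: [0.5597, 0.1754, 0.1467]
eef_rot: [0.656, 0.755, 0.001, 0.0]
contact_force: [-0.1, -0.5, -2.4]
opening: 0.727
t 5.33 at [0.5597 0.1754 0.1467] jaw 8.06 q7 -0.23 open 0.727 F [-0.1 -0.5 -2.4]
twist 2.202 shift [-9.094  0.633 -0.088]
[247.9832367  241.83893339]
```

View pics/c3.png

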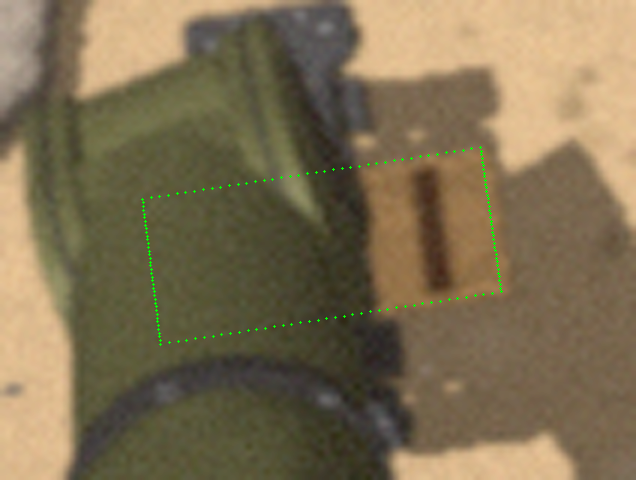

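```bash
python3 -m jog '[{"translation":[0,0,0],"twist":0.74,"claw":60},{"translation":[0,0,0],"twist":0.74,"claw":60},{"translation":[-0.4,0,0],"twist":0.72,"claw":60},{"translation":[-0.8,0.05,0],"twist":0,"claw":60},{"translation":[-0.9,0.07,0],"twist":0,"claw":60},{"translation":[-0.9,0.07,0],"twist":0,"claw":60},{"translation":[-0.9,0.07,0],"twist":0,"claw":60},{"translation":[-0.9,0.07,0],"twist":0,"claw":60},{"translation":[-0.9,0.07,0],"twist":0,"claw":60},{"translation":[-0.9,0.07,0],"twist":0,"claw":60},{"translation":[-0.9,0.07,0],"twist":0,"claw":60},{"translation":[-0.8,0.07,0],"twist":0,"claw":60},{"translation":[-0.5,0.05,0],"twist":0,"claw":60},{"translation":[-0.24,0,0],"twist":0,"claw":60},{"translation":[0,0,0],"twist":0,"claw":60},{"translation":[0,0,0],"twist":0,"claw":60}]'
python3 - <<'E'
from h import *
go(.5524,-.187,.0625,np.degrees(-.09))
E
```

```text
clock: 6.72
tool_pos: [0.5539, -0.1856, 0.1448]
eef_rot: [0.738, 0.675, -0.0, -0.002]
contact_force: [-0.1, 0.3, -1.9]
opening: 0.726
t 6.72 at [ 0.5539 -0.1856  0.1448] jaw -5.11 q7 0.14 open 0.726 F [-0.1  0.3 -1.9]
twist 0.008 shift [-0.042 -0.028  2.056]
```

```bash
python3 -m jog '[{"translation":[-0.04,-0.03,0.4],"twist":0,"claw":60},{"translation":[0,0,0.7],"twist":0,"claw":60},{"translation":[0,0,0.5],"twist":0,"claw":60},{"translation":[0,0,0.2],"twist":0,"claw":60},{"translation":[0,0,0],"twist":0,"claw":60},{"translation":[0,0,0],"twist":0,"claw":60}]'
python3 - <<'E'
from h import *
go(.5524,-.187,.0615,np.degrees(-.09))
s=snap('scene'); c=proj(s,[[.5522,-.19,.06]])[0]
cv2.imwrite('pics/c4.png',crop(s,c,'',[],h=40,k=6))
E
```

```text
clock: 7.22
tool_pos: [0.5537, -0.1869, 0.0742]
eef_rot: [0.737, 0.676, 0.0, -0.001]
contact_force: [0.6, -0.2, -1.8]
opening: 0.725
t 7.22 at [ 0.5537 -0.1869  0.0742] jaw -5.01 q7 0.13 open 0.725 F [ 0.6 -0.2 -1.8]
twist 0.025 shift [-0.005 -0.033  0.316]
```

View pics/c4.png

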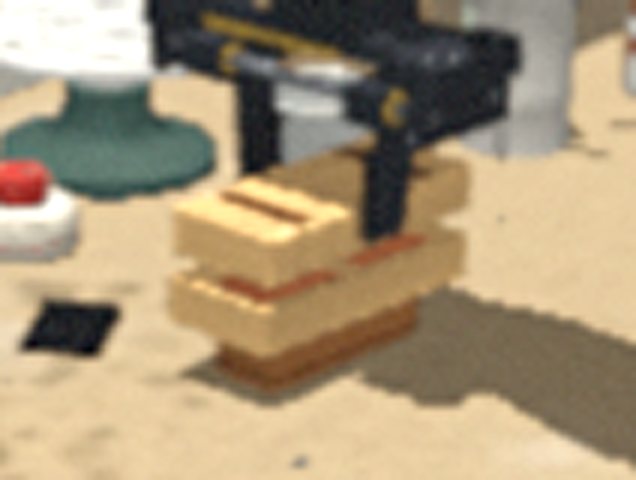

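```bash
python3 -m jog '[{"translation":[0,-0.03,0.17],"twist":0,"claw":60},{"translation":[0,0,0.14],"twist":0,"claw":60},{"translation":[0,0,0.04],"twist":0,"claw":60},{"translation":[0,0,0.0],"twist":0,"claw":60},{"translation":[0,0,0],"twist":0,"claw":78},{"translation":[0,0,0],"twist":0,"claw":95},{"translation":[0,0,0],"twist":0,"claw":95},{"translation":[0,0,0],"twist":0,"claw":95},{"translation":[0,0,0],"twist":0,"claw":95},{"translation":[0,0,0],"twist":0,"claw":95}]' 
python3 - <<'E'
from h import *
go(.5522,-.1895,.035,np.degrees(-.09))
s=snap('scene'); c=proj(s,[[.5522,-.19,.06]])[0]
a=crop(s,c,'',[],h=40,k=6)
cv2.imwrite('pics/c5.png',a)
E
```

```text
clock: 8.1
tool_pos: [0.5521, -0.1886, 0.06]
eef_rot: [0.738, 0.675, -0.0, -0.0]
contact_force: [-0.6, -0.2, 0.2]
opening: 0.947
t 8.1 at [ 0.5521 -0.1886  0.06  ] jaw -5.14 q7 0.13 open 0.947 F [-0.6 -0.2  0.2]
twist 0.003 shift [-0.022  0.004  0.626]
```

View pics/c5.png

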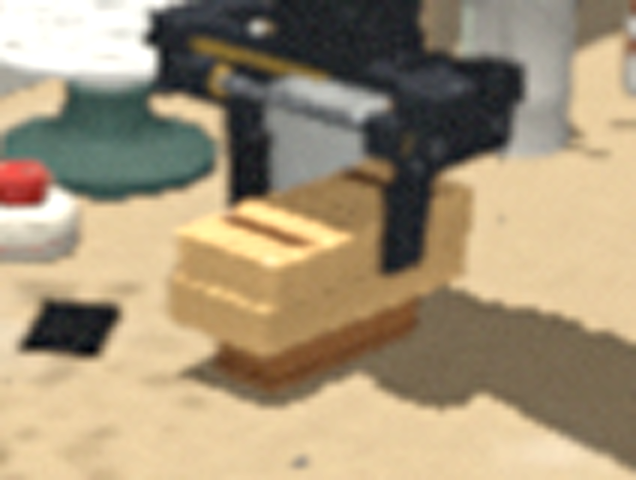

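```bash
python3 -m jog '[{"translation":[0,0,0],"twist":0,"claw":60},{"translation":[0,0,0],"twist":0,"claw":60},{"translation":[0,0,0],"twist":0,"claw":60},{"translation":[0,0,0],"twist":0,"claw":60},{"translation":[0,0,0],"twist":0,"claw":60},{"translation":[0.03,0,0],"twist":0,"claw":60},{"translation":[0.03,0,0],"twist":0,"claw":60},{"translation":[0,0,0],"twist":0,"claw":60},{"translation":[0,0,0],"twist":0,"claw":60},{"translation":[0,0,0],"twist":0,"claw":78},{"translation":[0,0,0],"twist":0,"claw":95},{"translation":[0,0,0],"twist":0,"claw":95},{"translation":[0,0,0],"twist":0,"claw":95},{"translation":[0,0,0],"twist":0,"claw":95}]' 25
python3 - <<'E'
from h import *
go(.5522,-.1895,.035,np.degrees(-.09))
s=snap('scene'); c=proj(s,[[.5522,-.19,.06]])[0]
cv2.imwrite('pics/c6.png',crop(s,c,'',[],h=26,k=9))
E
```

```text
clock: 9.32
tool_pos: [0.5524, -0.1861, 0.0601]
eef_rot: [0.738, 0.675, 0.0, -0.0]
contact_force: [-0.0, 0.9, 0.1]
opening: 0.951
t 9.32 at [ 0.5524 -0.1861  0.0601] jaw -5.13 q7 0.13 open 0.951 F [-0.   0.9  0.1]
twist 0.004 shift [-0.085  0.003  0.628]
```

View pics/c6.png

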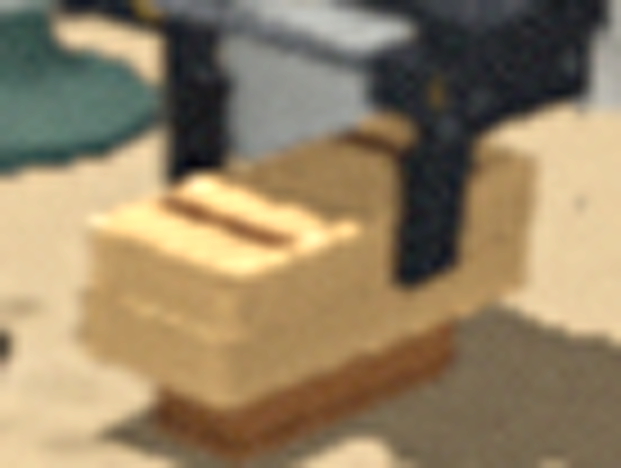

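```bash
python3 -m jog '[{"translation":[-0.04,0,0.2],"twist":0,"claw":95},{"translation":[-0.04,0,0.2],"twist":0,"claw":95},{"translation":[0,0,0.15],"twist":0,"claw":95},{"translation":[0,0,0],"twist":0,"claw":95},{"translation":[0,0,0],"twist":0,"claw":55},{"translation":[0,0,0],"twist":0,"claw":55},{"translation":[0,0,0],"twist":0,"claw":55},{"translation":[0,0,0],"twist":0,"claw":55},{"translation":[0,0,0],"twist":0,"claw":55},{"translation":[0,0,0],"twist":0,"claw":55},{"translation":[0,0,0],"twist":0,"claw":55},{"translation":[0,0,-0.3],"twist":0,"claw":55},{"translation":[0,0,-0.6],"twist":0,"claw":55},{"translation":[0,0,-0.6],"twist":0,"claw":55},{"translation":[0,0,-0.2],"twist":0,"claw":55},{"translation":[0,0,0],"twist":0,"claw":55},{"translation":[0,0,0],"twist":0,"claw":55}]' 55
python3 - <<'E'
from h import *
go(.52,.03,.1,0)
E
```

```text
clock: 10.78
tool_pos: [0.5514, -0.1893, 0.106]
eef_rot: [0.738, 0.675, -0.0, -0.0]
contact_force: [-1.0, 0.0, -5.2]
opening: 0.724
t 10.78 at [ 0.5514 -0.1893  0.106 ] jaw -5.14 q7 0.14 open 0.724 F [-1.   0.  -5.2]
twist -0.856 shift [ 5.482 -0.785  0.152]
```

```bash
python3 -m jog '[{"translation":[0,0,0],"twist":-0.43,"claw":55},{"translation":[0.2,0,0],"twist":-0.43,"claw":55},{"translation":[0.5,-0.1,0],"twist":0,"claw":55},{"translation":[0.7,-0.1,0],"twist":0,"claw":55},{"translation":[0.8,-0.1,0],"twist":0,"claw":55},{"translation":[0.8,-0.1,0],"twist":0,"claw":55},{"translation":[0.8,-0.1,0],"twist":0,"claw":55},{"translation":[0.7,-0.1,0],"twist":0,"claw":55},{"translation":[0.6,-0.1,0],"twist":0,"claw":55},{"translation":[0.38,-0.08,0],"twist":0,"claw":55},{"translation":[0,0,0],"twist":0,"claw":55},{"translation":[0,0,0.4],"twist":0,"claw":55},{"translation":[0,0,0.7],"twist":0,"claw":55},{"translation":[0,0,0.7],"twist":0,"claw":55},{"translation":[0,0,0.4],"twist":0,"claw":55},{"translation":[0,0,0.1],"twist":0,"claw":55},{"translation":[0,0,0],"twist":0,"claw":55}]'
python3 - <<'E'
from h import *
go(.52,.03,.0085,0)
E
```

```text
clock: 12.2
tool_pos: [0.5199, 0.0293, 0.0126]
eef_rot: [0.707, 0.707, -0.001, -0.001]
contact_force: [0.2, 0.3, -5.5]
opening: 0.718
t 12.2 at [0.5199 0.0293 0.0126] jaw 0.02 q7 -0.11 open 0.718 F [ 0.2  0.3 -5.5]
twist 0.004 shift [0.017 0.003 0.102]
```

```bash
python3 -m jog '[{"translation":[0,0,0.06],"twist":0,"claw":55},{"translation":[0,0,0.05],"twist":0,"claw":55},{"translation":[0,0,0],"twist":0,"claw":55},{"translation":[0,0,0],"twist":0,"claw":80},{"translation":[0,0,0],"twist":0,"claw":95},{"translation":[0,0,0],"twist":0,"claw":95},{"translation":[0,0,0],"twist":0,"claw":95},{"translation":[0,0,0],"twist":0,"claw":95},{"translation":[-0.5,0,0],"twist":0,"claw":95},{"translation":[-0.5,0,0],"twist":0,"claw":95},{"translation":[0,0,0],"twist":0,"claw":95},{"translation":[0,0,0],"twist":0,"claw":55},{"translation":[0,0,0],"twist":0,"claw":55},{"translation":[0,0,0],"twist":0,"claw":55},{"translation":[0,0,0],"twist":0,"claw":55},{"translation":[0,0,0],"twist":0,"claw":55},{"translation":[0,0,0],"twist":0,"claw":55}]' 10
python3 - <<'E'
from h import *
go(.52,-.011,.0085,0)
E
```

```text
clock: 13.62
tool_pos: [0.5214, -0.0087, 0.0098]
eef_rot: [0.706, 0.708, 0.001, -0.0]
contact_force: [-0.1, 3.5, 1.0]
opening: 0.723
t 13.62 at [ 0.5214 -0.0087  0.0098] jaw 0.12 q7 -0.07 open 0.723 F [-0.1  3.5  1. ]
twist 0.02 shift [-0.057 -0.035  0.031]
```

```bash
python3 -m jog '[{"translation":[0.06,0,-0.24],"twist":0,"claw":55},{"translation":[0.08,0,-0.24],"twist":0,"claw":55},{"translation":[0.11,0,-0.24],"twist":0,"claw":55},{"translation":[0.13,0,-0.22],"twist":0,"claw":55},{"translation":[0.14,0,-0.21],"twist":0,"claw":55},{"translation":[0.16,0,-0.2],"twist":0,"claw":55},{"translation":[0.18,0,-0.18],"twist":0,"claw":55},{"translation":[0.19,0,-0.17],"twist":0,"claw":55},{"translation":[0.21,0,-0.15],"twist":0,"claw":55},{"translation":[0,0,0],"twist":0,"claw":55},{"translation":[0,0,0],"twist":0,"claw":55}]'
python3 - <<'E'
from h import *
go(.52,.042,.083,0)
s=snap('scene'); c=proj(s,[[.52,.04,.07]])[0]
cv2.imwrite('pics/c7.png',crop(s,c,'',[],h=40,k=6))
E
```

```text
clock: 14.53
tool_pos: [0.5215, 0.0417, 0.0841]
eef_rot: [0.706, 0.708, 0.001, -0.0]
contact_force: [-0.3, 1.4, -2.7]
opening: 0.725
t 14.53 at [0.5215 0.0417 0.0841] jaw 0.13 q7 -0.13 open 0.725 F [-0.3  1.4 -2.7]
twist 0.022 shift [ 0.006 -0.039  0.028]
```

View pics/c7.png

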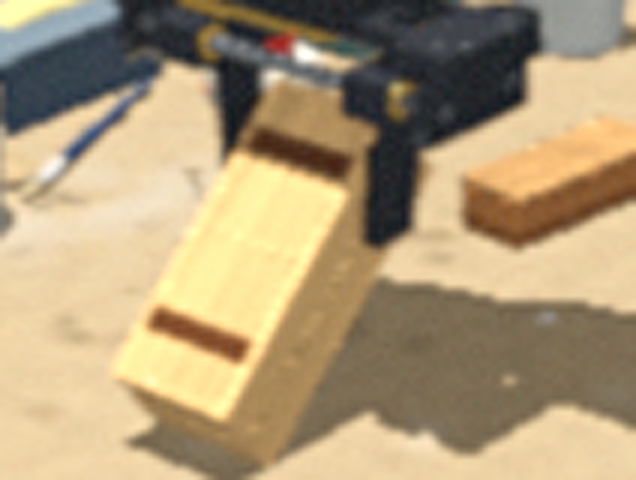

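```bash
python3 -m jog '[{"translation":[0.22,0,-0.13],"twist":0,"claw":55},{"translation":[0.23,0,-0.11],"twist":0,"claw":55},{"translation":[0.24,0,-0.09],"twist":0,"claw":55},{"translation":[0.25,0,-0.07],"twist":0,"claw":55},{"translation":[0.25,0,-0.05],"twist":0,"claw":55},{"translation":[0.25,0,-0.02],"twist":0,"claw":55},{"translation":[0.255,0,0],"twist":0,"claw":55},{"translation":[0.255,0,0.02],"twist":0,"claw":55},{"translation":[0.25,0,0.04],"twist":0,"claw":55},{"translation":[0,0,0],"twist":0,"claw":55},{"translation":[0,0,0],"twist":0,"claw":55}]'
python3 - <<'E'
from h import *
go(.52,.13,.101,0)
s=snap('scene'); c=proj(s,[[.52,.128,.08]])[0]
cv2.imwrite('pics/c8.png',crop(s,c,'',[],h=40,k=6))
E
```

```text
clock: 15.5
tool_pos: [0.5208, 0.1289, 0.0998]
eef_rot: [0.706, 0.708, -0.0, -0.0]
contact_force: [-0.2, -0.9, -5.0]
opening: 0.726
t 15.5 at [0.5208 0.1289 0.0998] jaw 0.11 q7 -0.24 open 0.726 F [-0.2 -0.9 -5. ]
twist 0.019 shift [ 0.026 -0.019 -0.03 ]
```

View pics/c8.png

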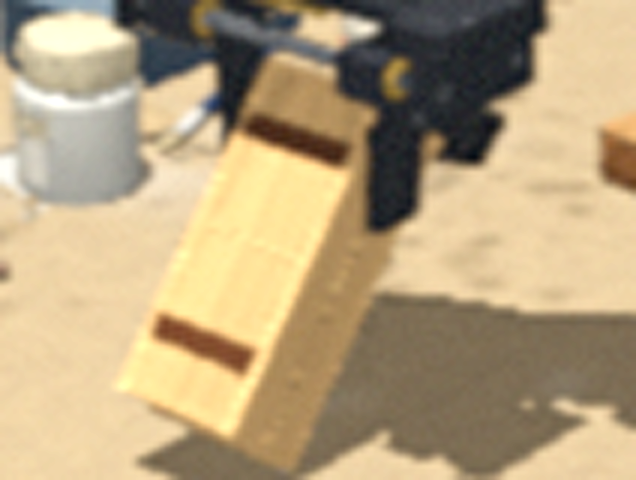

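```bash
cat >> h.py <<'E'
def bar(x=.521,show=True):
    """stripes of the cover's underside in the scene picture -> (y,z) of each on plane x, bar tilt from horizontal"""
    s=snap('scene'); im=np.array(s['img']).astype(int); st=r.get_state()
    c=proj(s,[[x,st['tool_pos'][1],.08]])[0].astype(int)
    R_,G,B=im[...,0],im[...,1],im[...,2]
    m=((R_<125)&(R_>50)&(R_>G*1.3)&(G>B*1.05)).astype(np.uint8)
    w=np.zeros_like(m); w[c[1]-50:c[1]+55,c[0]-60:c[0]+40]=1; m*=w
    n,_,stt,ce=cv2.connectedComponentsWithStats(m)
    out=[]
    for i in np.argsort(-stt[1:,4])[:4]+1:
        if stt[i,4]<15: continue
        p=cv2.undistortPoints(np.array([[ce[i]]],float),K(s),np.array(s['dist_coeffs'],float))[0,0]
        d=rot(s)@np.array([p[0],-p[1],-1]); o=np.array(s['origin']); P=o+d*(x-o[0])/d[0]
        out.append(P); print('  blob',stt[i,4],np.round(ce[i],1),'y,z',np.round(P[1:],4))
    if len(out)>1:
        d=out[0]-out[1]; print('  dist',round(np.hypot(d[1],d[2]),4),'tilt',round(np.degrees(np.arctan2(d[2],d[1])),1))
E
python3 - <<'E'
from h import *
st=r.get_state(); print(np.round(st['contact_force'],2),np.round(st['moment'],3)); bar()
E
python3 -m jog '[{"translation":[0,0,0],"twist":0,"claw":55},{"translation":[0,0,0],"twist":0,"claw":55},{"translation":[0,0,0],"twist":0,"claw":55},{"translation":[0,0,0],"twist":0,"claw":55}]' 6
python3 - <<'E'
from h import *
st=r.get_state(); print(np.round(st['contact_force'],2),np.round(st['moment'],3)); bar()
E
```

```text
[ 0.32 -0.08 -5.61] [-0.259  0.024 -0.022]
  blob 71 [327.9 200.4] y,z [0.1415 0.1333]
  blob 64 [312.8 234.6] y,z [0.1971 0.0618]
  dist 0.0906 tilt 127.8
clock: 15.93
tool_pos: [0.5213, 0.1274, 0.1004]
eef_rot: [0.707, 0.707, -0.0, 0.0]
contact_force: [-0.7, -1.4, -1.7]
opening: 0.729
[-0.7  -1.41 -1.75] [-0.493  0.103  0.023]
  blob 74 [327.6 201.8] y,z [0.1429 0.1301]
  blob 72 [315.  236.9] y,z [0.19   0.0527]
  dist 0.0906 tilt 121.3
```

```bash
python3 -m jog '[{"translation":[0.12,0,0],"twist":0,"claw":55},{"translation":[0.12,0,-0.01],"twist":0,"claw":55},{"translation":[0.12,0,-0.01],"twist":0,"claw":55},{"translation":[0.12,0,-0.01],"twist":0,"claw":55},{"translation":[0.12,0,0],"twist":0,"claw":55},{"translation":[0.12,0,0],"twist":0,"claw":55},{"translation":[0,0,0],"twist":0,"claw":55}]' 6
python3 - <<'E'
from h import *
st=r.get_state(); print(np.round(st['contact_force'],2),np.round(st['moment'],3)); bar()
E
```

```text
clock: 16.57
tool_pos: [0.5212, 0.1592, 0.1014]
eef_rot: [0.706, 0.708, 0.001, -0.0]
contact_force: [1.2, -0.4, -0.7]
opening: 0.722
[ 1.25 -0.35 -0.66] [-0.019  0.02   0.012]
  blob 88 [318.2 208. ] y,z [0.176  0.1249]
  blob 76 [310.9 244. ] y,z [0.2049 0.0393]
  dist 0.0903 tilt 108.6
```

```bash
python3 -m jog '[{"translation":[0.12,0,0],"twist":0,"claw":55},{"translation":[0.12,0,0],"twist":0,"claw":55},{"translation":[0.12,0,0],"twist":0,"claw":55},{"translation":[0.12,0,0],"twist":0,"claw":55},{"translation":[0.12,0,0],"twist":0,"claw":55},{"translation":[0.12,0,0],"twist":0,"claw":55},{"translation":[0.1,0,0],"twist":0,"claw":55},{"translation":[0,0,0],"twist":0,"claw":55}]' 6
python3 - <<'E'
from h import *
st=r.get_state(); print(np.round(st['contact_force'],2),np.round(st['moment'],3)); bar()
E
```

```text
clock: 17.28
tool_pos: [0.5211, 0.1916, 0.1014]
eef_rot: [0.706, 0.708, 0.001, -0.0]
contact_force: [0.6, 1.4, 1.8]
opening: 0.728
[0.64 1.41 1.77] [ 0.255  0.088 -0.086]
  blob 85 [308.  213.8] y,z [0.2109 0.1219]
  blob 75 [308.1 248.3] y,z [0.2149 0.0315]
  blob 23 [345.9 178. ] y,z [0.0745 0.1718]
  dist 0.0906 tilt 92.6
```

```bash
python3 -m jog '[{"translation":[0.05,0,0],"twist":0,"claw":55},{"translation":[0,0,0],"twist":0,"claw":55},{"translation":[0,0,0],"twist":0,"claw":55}]' 3
python3 -m jog '[{"translation":[0,0,0],"twist":0,"claw":55},{"translation":[0,0,0],"twist":0,"claw":55},{"translation":[0,0,-0.15],"twist":0,"claw":55},{"translation":[0,0,-0.15],"twist":0,"claw":55},{"translation":[-0.2,0,0],"twist":0,"claw":55},{"translation":[-0.4,0,0],"twist":0,"claw":55},{"translation":[-0.5,0,0],"twist":0,"claw":55},{"translation":[-0.5,0,0],"twist":0,"claw":55},{"translation":[-0.4,0,0],"twist":0,"claw":55},{"translation":[-0.3,0,0],"twist":0,"claw":55},{"translation":[-0.2,0,0],"twist":0,"claw":55},{"translation":[0,0,0],"twist":0,"claw":55},{"translation":[0,0,0.15],"twist":0,"claw":55},{"translation":[0,0,0.14],"twist":0,"claw":55},{"translation":[0,0,0],"twist":0,"claw":55}]' 45
python3 - <<'E'
from h import *
st=r.get_state(); print(np.round(st['contact_force'],2),np.round(st['moment'],3)); bar()
E
```

```text
clock: 17.58
tool_pos: [0.5211, 0.192, 0.1013]
eef_rot: [0.707, 0.707, 0.0, -0.0]
contact_force: [-1.1, 1.0, -1.1]
opening: 0.729
clock: 18.83
tool_pos: [0.5214, 0.0935, 0.1013]
eef_rot: [0.706, 0.708, 0.001, -0.0]
contact_force: [0.3, 0.4, -4.7]
opening: 0.727
[ 0.25  0.35 -4.66] [-0.031 -0.073 -0.028]
  blob 86 [335.8 201.1] y,z [0.1129 0.122 ]
  blob 74 [335.5 234.3] y,z [0.1158 0.0308]
  blob 31 [344.8 177.5] y,z [0.0786 0.1743]
  dist 0.0912 tilt 91.8
```

Standing upright at the new place. Settle at 3 N, then go over the other way.

```bash
python3 -m jog '[{"translation":[0,0,0.02],"twist":0,"claw":55},{"translation":[0,0,0],"twist":0,"claw":55},{"translation":[0,0,0],"twist":0,"claw":55}]' 3
python3 -m jog '[{"translation":[0,0,0],"twist":0,"claw":55},{"translation":[0.2,0,-0.02],"twist":0,"claw":55},{"translation":[0.2,0,-0.015],"twist":0,"claw":55},{"translation":[0.2,0,0],"twist":0,"claw":55},{"translation":[0.2,0,0.0],"twist":0,"claw":55},{"translation":[0.2,0,0.03],"twist":0,"claw":55},{"translation":[0.2,0,0.04],"twist":0,"claw":55},{"translation":[0.2,0,0.05],"twist":0,"claw":55},{"translation":[0.18,0,0.06],"twist":0,"claw":55},{"translation":[0,0,0],"twist":0,"claw":55}]' 6
python3 - <<'E'
from h import *
st=r.get_state(); print(np.round(st['contact_force'],2),np.round(st['moment'],3)); bar()
s=snap('scene'); c=proj(s,[[.52,.15,.08]])[0]
cv2.imwrite('pics/c9.png',crop(s,c,'',[],h=40,k=6))
E
```

```text
clock: 19.13
tool_pos: [0.5213, 0.0926, 0.101]
eef_rot: [0.707, 0.708, 0.0, -0.0]
contact_force: [-0.6, 0.6, -0.3]
opening: 0.726
clock: 19.97
tool_pos: [0.521, 0.1582, 0.0956]
eef_rot: [0.706, 0.708, 0.001, -0.001]
contact_force: [-1.2, 0.7, 3.2]
opening: 0.728
[-1.17  0.67  3.24] [ 0.21   0.469 -0.009]
  blob 65 [317.4 210.3] y,z [0.179 0.12 ]
  blob 56 [322.8 241.2] y,z [0.1629 0.0298]
  blob 18 [339.4 241.4] y,z [0.101  0.0045]
  dist 0.0916 tilt 79.8
```

View pics/c9.png

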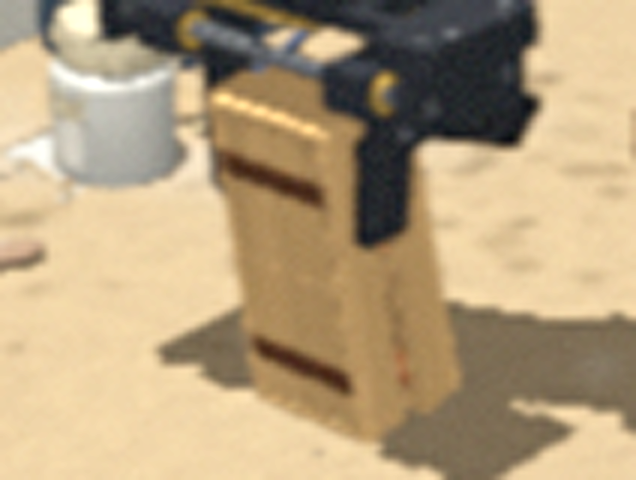

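```bash
cat >> h.py <<'E'
def side(x=.489):
    """luminance on the pair's near side face: rows = height z, columns = y (mm step 3) round the tool"""
    s=snap('scene'); im=cv2.cvtColor(np.array(s['img']),cv2.COLOR_RGB2GRAY).astype(np.float32)
    y0=r.get_state()['tool_pos'][1]; ys=y0+np.arange(-.051,.052,.003)
    print('y mm',(ys[::2]*1000).astype(int))
    for z in (.075,.06,.045,.03,.015,.005):
        uv=proj(s,np.c_[np.full(len(ys),x),ys,np.full(len(ys),z)])
        print(int(z*1000),map_coordinates(im,[uv[:,1],uv[:,0]],order=1).astype(int))
E
python3 - <<'E'
from h import *
side()
E
python3 -m jog '[{"translation":[-0.15,0,0],"twist":0,"claw":55},{"translation":[-0.15,0,0],"twist":0,"claw":55},{"translation":[-0.15,0,0],"twist":0,"claw":55},{"translation":[-0.15,0,-0.02],"twist":0,"claw":55},{"translation":[-0.15,0,-0.03],"twist":0,"claw":55},{"translation":[-0.15,0,-0.03],"twist":0,"claw":55},{"translation":[-0.15,0,0],"twist":0,"claw":55},{"translation":[0,0,0],"twist":0,"claw":55}]' 6
python3 - <<'E'
from h import *
st=r.get_state(); print(np.round(st['contact_force'],2)); bar(); side()
E
```

```text
y mm [104 110 116 122 128 134 140 146 152 158 164 170 176 182 188 194 200 206]
75 [147 145 135 119 107  98  96  95  94  93  92  89  88  87  92  96  96  95
  95  97 100 102 100  93  91  93  92  91  92  92  91  91  93  95  95]
60 [139 130 113 102  96  95  95  95  94  93  90  86  84  85  89  93  96  95
  98 100 100  99  97  94  92  91  90  91  93  91  82  59  40  36  46]
45 [ 83  85  94  97  97  94  93  94  93  90  88  81  82  89  94  96  96  98
  99 102 105 104  97  84  62  44  37  42  63  83  91  95  96  96  99]
30 [ 90  97  97  95  94  93  94  93  91  89  84  88  94  95  95  95  97  99
 103 100  90  71  76  87  90  91  92  94  97 108 116 131 143 146 145]
15 [ 98  99  96  95  95  94  92  88  87  88  93  95  96  97  96  97  98 100
 100  99  95  96 103 111 125 140 146 145 143 142 143 144 145 145 146]
5 [ 88  87  89  91  93  92  89  85  78  76  84  91  94  92  93  95  99 104
 111 117 131 144 147 148 147 145 143 142 144 143 144 145 145 144 144]
clock: 20.78
tool_pos: [0.5213, 0.1107, 0.0984]
eef_rot: [0.708, 0.706, -0.0, 0.0]
contact_force: [-0.4, 0.1, -2.4]
opening: 0.725
[-0.38  0.07 -2
[... 370 characters left out ...]
118 107  97  96  95  94  93  93  91  92  94  94
  94  95  98 102 108 110 105 104 104 104 104 104 103  96  73  47  37]
45 [ 82  68  68  71  74  81  88  93  95  95  95  94  93  93  97 100  98  95
  96  98 100 103 111 115 100  72  48  37  39  53  75  95 103 104 104]
30 [ 74  74  73  73  76  85  92  96  96  94  95  94  94  92  93  93  95  96
  96  97 100 104 109 108 105 105 104 102 102 103 108 114 106  97 108]
15 [ 74  74  73  74  76  84  94  97  96  95  94  93  90  84  85  91  95  95
  98  99 101 104 108 111 114 108  98  98 117 136 144 145 144 143 145]
5 [ 72  72  71  72  76  85  92  95  96  95  95  94  93  93  93  93  94  92
  91  93  91  96  99 112 132 142 143 142 142 142 142 142 142 143 143]
```

```bash
python3 -m jog '[{"translation":[0,0,0],"twist":0,"claw":55},{"translation":[0,0,0.05],"twist":0,"claw":55},{"translation":[0,0,0.05],"twist":0,"claw":55},{"translation":[0,0,0],"twist":0,"claw":55},{"translation":[0,0,0],"twist":0,"claw":75},{"translation":[0,0,0],"twist":0,"claw":80},{"translation":[0,0,0],"twist":0,"claw":80}]' 3
python3 - <<'E'
from h import *
st=r.get_state(); print(np.round(st['contact_force'],2)); bar(); side()
E
```

```text
clock: 21.47
tool_pos: [0.5213, 0.1131, 0.0945]
eef_rot: [0.707, 0.707, 0.0, 0.0]
contact_force: [-0.1, 0.6, -0.5]
opening: 0.803
[-0.12  0.55 -0.49]
  blob 81 [330.6 203.5] y,z [0.1323 0.1219]
  blob 73 [332.1 236.3] y,z [0.1288 0.0302]
  dist 0.0918 tilt 87.8
y mm [ 62  68  74  80  86  92  98 104 110 116 122 128 134 140 146 152 158 164]
75 [141 141 143 143 139 131 117 105  98  94  96  95  94  91  87  88  91  93
  95  95  97 101 105 109 111 110 108 107 105 104 105 107 107 106 105]
60 [132 130 131 132 130 125 115 104  97  94  94  93  93  93  91  91  92  93
  93  97  98 102 106 108 108 104 105 106 106 104 106 107 103  91  68]
45 [ 90  79  73  72  77  85  93  96  95  93  95  94  93  92  90  90  92  94
  95  97  98 101 106 111 111 107  87  62  47  36  40  53  67  82  92]
30 [ 74  73  73  74  79  87  93  94  94  94  95  94  93  93  93  94  94  93
  94  97 100 104 109 106  88  79  84  90  94  98 103 106 108 108 111]
15 [ 75  74  74  75  79  88  94  96  95  94  95  93  91  90  89  92  94  95
  97  99 101 105 111 114 111 110 112 115 117 131 142 144 145 145 145]
5 [ 70  71  72  74  79  87  92  94  96  94  93  91  91  92  93  93  93  95
  97 100 101 107 112 119 129 138 142 142 142 142 142 143 143 143 142]
```

```bash
python3 -m jog '[{"translation":[-0.11,0,-0.08],"twist":0,"claw":80},{"translation":[-0.1,0,-0.07],"twist":0,"claw":80},{"translation":[0,0,0],"twist":0,"claw":80},{"translation":[0,0,0],"twist":0,"claw":55},{"translation":[0,0,0],"twist":0,"claw":55},{"translation":[0,0,0],"twist":0,"claw":55},{"translation":[0,0,0],"twist":0,"claw":55},{"translation":[0,0,0],"twist":0,"claw":55},{"translation":[0,0,0],"twist":0,"claw":55},{"translation":[0,0,-0.2],"twist":0,"claw":55},{"translation":[0,0,-0.4],"twist":0,"claw":55},{"translation":[0,0,-0.4],"twist":0,"claw":55},{"translation":[0,0,-0.25],"twist":0,"claw":55},{"translation":[0,0,0],"twist":0.43,"claw":55},{"translation":[0,0,0],"twist":0.43,"claw":55},{"translation":[0,0,0],"twist":0,"claw":55}]' 45
python3 - <<'E'
from h import *
go(.544,-.280,.15,-5.16); bar(); side()
E
```

```text
clock: 22.9
tool_pos: [0.5206, 0.105, 0.1502]
eef_rot: [0.738, 0.675, -0.0, -0.0]
contact_force: [0.7, 0.3, -5.0]
opening: 0.721
t 22.9 at [0.5206 0.105  0.1502] jaw -5.16 q7 -0.27 open 0.721 F [ 0.7  0.3 -5. ]
twist -0.0 shift [-9.532e+00  1.449e+00  4.000e-03]
  blob 76 [330.3 184.7] y,z [0.132  0.1714]
  blob 64 [331.5 218.5] y,z [0.1297 0.0803]
  dist 0.0911 tilt 88.5
y mm [ 53  59  65  71  77  83  89  95 101 107 113 119 125 131 137 143 149 155]
75 [141 141 140 140 141 143 141 133 121 106  99  96  94  93  94  93  90  90
  99 102 102 100 100 100 102 104 106 106 101 101 102 101 100 103 106]
60 [139 136 133 131 131 130 128 115 101  96  96  95  95  95  94  92  92  92
  92  97  99  99  99 102 104 107 110 111 109 106  95  78  72  70  73]
45 [66 61 64 67 68 71 73 75 76 75 73 73 74 74 74 74 72 73 72 73 72 72 71 72
 72 73 73 72 72 72 74 74 74 72 71]
30 [73 73 73 73 73 73 72 73 74 72 71 72 73 73 73 73 73 74 74 75 75 74 74 74
 74 73 73 72 74 75 76 76 76 78 92]
15 [ 73  73  73  73  73  73  73  72  72  72  73  73  73  71  74  73  73  73
  73  74  73  72  72  74  73  73  73  77  90 112 134 143 143 143 143]
5 [ 71  69  70  71  70  70  74  74  73  71  71  71  71  70  71  71  73  77
  75  79  76  79  87  90  97 111 131 141 142 141 141 141 141 141 141]
```

```bash
python3 -m jog '[{"translation":[-0.3,0.05,0],"twist":0,"claw":55},{"translation":[-0.6,0.1,0],"twist":0,"claw":55},{"translation":[-0.75,0.12,0],"twist":0,"claw":55},{"translation":[-0.8,0.12,0],"twist":0,"claw":55},{"translation":[-0.8,0.12,0],"twist":0,"claw":55},{"translation":[-0.8,0.12,0],"twist":0,"claw":55},{"translation":[-0.8,0.12,0],"twist":0,"claw":55},{"translation":[-0.8,0.12,0],"twist":0,"claw":55},{"translation":[-0.8,0.12,0],"twist":0,"claw":55},{"translation":[-0.8,0.12,0],"twist":0,"claw":55},{"translation":[-0.75,0.12,0],"twist":0,"claw":55},{"translation":[-0.65,0.12,0],"twist":0,"claw":55},{"translation":[-0.45,0.12,0],"twist":0,"claw":55},{"translation":[-0.23,0.1,0],"twist":0,"claw":55},{"translation":[0,0,0],"twist":0,"claw":55},{"translation":[0,0,0],"twist":0,"claw":55}]'
python3 - <<'E'
from h import *
go(.544,-.280,.1105,-5.16); bar(.544)
E
```

```text
clock: 24.33
tool_pos: [0.5498, -0.2721, 0.1498]
eef_rot: [0.738, 0.675, 0.0, -0.001]
contact_force: [0.1, 0.6, -4.2]
opening: 0.724
t 24.33 at [ 0.5498 -0.2721  0.1498] jaw -5.13 q7 0.28 open 0.724 F [ 0.1  0.6 -4.2]
twist 0.005 shift [-0.211 -0.125  0.983]
  blob 254 [395.6 202.6] y,z [-0.1772  0.014 ]
  blob 57 [409.8 146.4] y,z [-0.2393  0.1735]
  blob 53 [408.4 174.8] y,z [-0.2387  0.0843]
  blob 25 [437.9 138.8] y,z [-0.3979  0.1603]
  dist 0.1712 tilt -68.7
```

```bash
python3 -m jog '[{"translation":[-0.21,-0.12,0],"twist":0,"claw":55},{"translation":[0,0,0.4],"twist":0,"claw":55},{"translation":[0,0,0.4],"twist":0,"claw":55},{"translation":[0,0,0.28],"twist":0,"claw":55},{"translation":[0,0,0],"twist":0,"claw":55},{"translation":[0,0,0],"twist":0,"claw":55}]'
python3 -m jog '[{"translation":[0.15,0,0],"twist":0,"claw":55},{"translation":[0.15,0,0],"twist":0,"claw":55},{"translation":[0.22,0,-0.02],"twist":0,"claw":55},{"translation":[0.22,0,-0.02],"twist":0,"claw":55},{"translation":[0.22,0,-0.02],"twist":0,"claw":55},{"translation":[0,0,0],"twist":0,"claw":55}]' 15
python3 - <<'E'
from h import *
go(.544,-.280,.1105,-5.16); bar(.544)
E
```

```text
clock: 24.88
tool_pos: [0.5443, -0.2798, 0.1067]
eef_rot: [0.738, 0.675, -0.0, -0.001]
contact_force: [0.1, -0.5, -4.3]
opening: 0.726
clock: 25.38
tool_pos: [0.549, -0.2392, 0.11]
eef_rot: [0.737, 0.676, 0.001, -0.0]
contact_force: [-0.4, -0.7, -3.8]
opening: 0.725
t 25.38 at [ 0.549  -0.2392  0.11  ] jaw -4.94 q7 0.24 open 0.725 F [-0.4 -0.7 -3.8]
twist 0.036 shift [-1.026 -0.033 -0.013]
  blob 320 [398.1 200. ] y,z [-0.1896  0.0184]
  blob 22 [399.6 163.3] y,z [-0.1903  0.134 ]
  dist 0.1156 tilt -89.7
```

```bash
python3 - <<'E'
from h import *
go(.544,-.280,.1105,-5.16)
s=snap('scene'); c=proj(s,[[.546,-.225,.08]])[0]
cv2.imwrite('pics/c10.png',crop(s,c,'',[],h=40,k=6))
E
```

```text
t 25.43 at [ 0.5488 -0.2401  0.1099] jaw -4.98 q7 0.24 open 0.725 F [-0.4  0.3 -5. ]
twist 0.029 shift [-1.003 -0.029 -0.017]
```

View pics/c10.png

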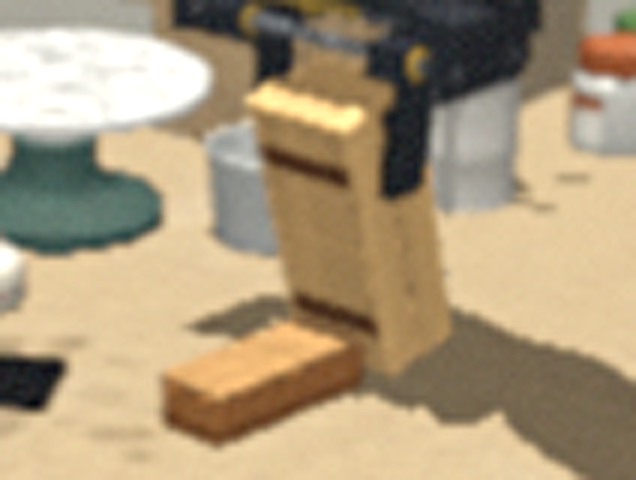

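```bash
python3 -m jog '[{"translation":[0.22,0,0.02],"twist":0,"claw":55},{"translation":[0.22,0,0.035],"twist":0,"claw":55},{"translation":[0.22,0,0.05],"twist":0,"claw":55},{"translation":[0.21,0,0.07],"twist":0,"claw":55},{"translation":[0.205,0,0.09],"twist":0,"claw":55},{"translation":[0.2,0,0.11],"twist":0,"claw":55},{"translation":[0.19,0,0.125],"twist":0,"claw":55},{"translation":[0.175,0,0.14],"twist":0,"claw":55},{"translation":[0.16,0,0.16],"twist":0,"claw":55},{"translation":[0,0,0],"twist":0,"claw":55}]' 15
python3 - <<'E'
from h import *
go(.5522+.09*.045,-.1895+.0448,.035,-5.16); bar(.55); side(.517)
E
```

```text
clock: 26.32
tool_pos: [0.5545, -0.168, 0.0762]
eef_rot: [0.737, 0.676, 0.0, -0.001]
contact_force: [0.1, 0.2, -2.3]
opening: 0.723
t 26.32 at [ 0.5545 -0.168   0.0762] jaw -4.99 q7 0.14 open 0.723 F [ 0.1  0.2 -2.3]
twist 0.028 shift [ 0.583 -0.008  1.031]
  blob 418 [395.1 200.6] y,z [-0.1827  0.0169]
  blob 48 [395.2 178.4] y,z [-0.179  0.089]
  blob 46 [410.8 182.3] y,z [-0.263   0.0514]
  blob 30 [346.3 177.7] y,z [0.0393 0.1553]
  dist 0.0721 tilt -93.0
y mm [-220 -214 -208 -202 -196 -190 -184 -178 -172 -166 -160 -154 -148 -142
 -136 -130 -124 -118]
75 [ 69  64  62  62  63  65  71  77  82  84  80  77  69  64  62  63  64  65
  68  70  76  85  93  96  98 100 104 111 119 125 133 139 141 139 138]
60 [ 94  94  94  94  94  95  95  95  95  96  97  99 101 100  96  91  84  77
  73  72  70  68  68  66  65  64  64  64  64  65  65  65  64  65  66]
45 [98 98 96 92 86 80 75 71 69 69 70 70 70 68 68 68 67 66 68 71 73 74 75 74
 71 72 72 72 74 77 78 75 75 73 69]
30 [60 60 61 62 61 60 61 62 62 62 62 62 62 61 61 61 61 62 62 62 61 63 63 61
 62 63 62 61 60 61 62 59 59 59 59]
15 [57 56 56 56 57 58 58 58 58 58 59 61 62 64 64 65 66 66 67 65 64 65 64 64
 65 67 68 68 67 66 67 71 71 68 71]
5 [ 72  72  72  71  71  72  73  73  73  73  73  73  73  72  72  72  72  71
  69  70  80 103 124 138 140 136 133 135 137 138 139 140 141 143 143]
```

```bash
python3 -m jog '[{"translation":[0.11,0,0.12],"twist":0,"claw":55},{"translation":[0.1,0,0.13],"twist":0,"claw":55},{"translation":[0.09,0,0.13],"twist":0,"claw":55},{"translation":[0.08,0,0.13],"twist":0,"claw":55},{"translation":[0.08,0,0.13],"twist":0,"claw":55},{"translation":[0.07,0,0.13],"twist":0,"claw":55},{"translation":[0.05,0,0.13],"twist":0,"claw":55},{"translation":[0,0,0],"twist":0,"claw":55},{"translation":[0,0,0],"twist":0,"claw":55}]' 12
python3 - <<'E'
from h import *
go(.5522+.09*.045,-.1895+.0448,.035,-5.16); bar(.55); side(.517)
E
```

```text
clock: 27.17
tool_pos: [0.5568, -0.1471, 0.0412]
eef_rot: [0.738, 0.675, 0.0, -0.0]
contact_force: [0.0, -1.2, -1.1]
opening: 0.728
t 27.17 at [ 0.5568 -0.1471  0.0412] jaw -5.12 q7 0.11 open 0.728 F [ 0.  -1.2 -1.1]
twist 0.007 shift [ 0.059 -0.02   0.156]
  blob 187 [396.9 203.9] y,z [-0.1926  0.003 ]
  blob 121 [387.6 191.3] y,z [-0.1435  0.0594]
  blob 44 [406.2 187.4] y,z [-0.2388  0.0422]
  blob 28 [346.4 177.6] y,z [0.0392 0.1554]
  dist 0.0748 tilt -131.0
y mm [-198 -192 -186 -180 -174 -168 -162 -156 -150 -144 -138 -132 -126 -120
 -114 -108 -102  -96]
75 [63 65 65 65 66 63 62 64 66 60 51 41 31 26 23 23 25 27 26 24 23 24 27 36
 46 57 64 68 69 67 66 67 67 67 68]
60 [ 79  79  80  81  82  82  80  80  81  82  80  62  44  28  25  23  23  24
  26  25  23  20  24  31  50  70  88 102 115 123 121 115 112 111 111]
45 [ 95  95  95  95  95  95  97  96  95  93  88  79  63  45  37  30  27  30
  32  30  34  39  49  64  83  93  97  98  98  96  97  98  99 100 102]
30 [69 68 68 66 63 64 63 62 63 63 62 63 64 62 61 63 63 62 62 61 61 61 60 59
 58 59 61 60 60 59 59 58 56 53 52]
15 [59 60 60 59 59 64 64 65 65 65 65 65 63 64 64 65 66 68 67 67 70 71 71 71
 70 70 70 72 73 71 72 72 71 74 79]
5 [ 73  73  73  73  74  73  73  73  73  73  72  73  73  73  72  73  74  73
  73  72  70  71  76  97 118 136 142 143 141 142 141 142 144 145 144]
```

```bash
python3 -m jog '[{"translation":[0,0,0.05],"twist":0,"claw":55},{"translation":[0,0,0.03],"twist":0,"claw":55},{"translation":[0,0,0],"twist":0,"claw":55},{"translation":[0,0,0],"twist":0,"claw":75},{"translation":[0,0,0],"twist":0,"claw":95},{"translation":[0,0,0],"twist":0,"claw":95},{"translation":[0,0,0],"twist":0,"claw":95},{"translation":[0,0,-0.5],"twist":0,"claw":95},{"translation":[0,0,-0.9],"twist":0,"claw":95},{"translation":[0.5,0,-0.8],"twist":0,"claw":95},{"translation":[0.9,0,0],"twist":0,"claw":95},{"translation":[0.9,0,0],"twist":0,"claw":95},{"translation":[0.9,0,0],"twist":0,"claw":95},{"translation":[0.9,0,0],"twist":0,"claw":95},{"translation":[0.9,0,0],"twist":0,"claw":95},{"translation":[0,0,0],"twist":0,"claw":95}]' 6
python3 - <<'E'
from h import *
s=snap('top'); 
for z in(.054,.078):
    p,f=fit(s,(.5522,-.19),z,ar=.12); print(z,np.round(p,4),round(f,1))
c=proj(s,[[.552,-.19,.078]])[0].astype(int); im=np.array(s['img']).astype(int)
m=((im[...,0]<130)&(im[...,0]>im[...,1]*1.4)).astype(np.uint8); w=np.zeros_like(m); w[c[1]-20:c[1]+20,c[0]-35:c[0]+35]=1
n,_,st,ce=cv2.connectedComponentsWithStats(m*w)
for i in range(1,n):
    if st[i,4]>8: print(st[i],ray(s,ce[i],.078))
b=m*0
s=snap('scene'); im=cv2.cvtColor(np.array(s['img']),cv2.COLOR_RGB2GRAY).astype(np.float32)
# heights along the near side face: vertical profiles at several stations
u=np.array([.09,.996]);v=np.array([.996,-.09]); C=np.array([.5522,-.1895])
for t in(-.06,-.03,0,.03,.06):
    q=C+t*u-.032*v; zs=np.arange(.012,.100,.004)
    uv=proj(s,np.c_[np.tile(q,(len(zs),1)),zs]); print(t,map_coordinates(im,[uv[:,1],uv[:,0]],order=1).astype(int))
E
```

```text
clock: 28.6
tool_pos: [0.5749, 0.0631, 0.1262]
eef_rot: [0.734, 0.679, 0.003, -0.003]
contact_force: [-0.3, 1.8, -0.9]
opening: 0.951
0.054 [ 0.5536 -0.1833 -0.0747] -24.3
0.078 [ 0.5523 -0.1805 -0.0802] -24.9
[374 235   4  19  63] [ 0.55254714 -0.17360011  0.078     ]
[406 237   4  19  56] [ 0.54514685 -0.26271893  0.078     ]
-0.06 [ 70  71  72  72  85 105 107 101  98  98 104 115 102  94  94  99 120 130
 104 131 162 157]
-0.03 [ 61  54  56  61  66  92 104  99  98  97 101 105  98  96  97  99 114 153
 167 163 160 124]
0 [ 63  54  56  61  65  84 100  99  96  96  93  92  94  97  98  98 110 151
 167 161 163 165]
0.03 [ 65  57  55  61  65  82  99 100  95  97  99  93  94  98  98  99 106 144
 139  95 141 161]
0.06 [ 66  57  54  60  64  82  97  98  96  96 107 143 132 110 105 105 107 109
 114 140 159 155]
```

```bash
python3 - <<'E'
from h import *
u=np.array([.085,.9964]);v=np.array([.9964,-.085]); C=np.array([.5522,-.1895])
s=snap('top'); im=cv2.GaussianBlur(np.array(s['img']),(0,0),.5).astype(np.float32)
def prof(s,im,ss,lat,z):
    P=np.array([[*(C+t*u+lat*v),z] for t in ss]); uv=proj(s,P)
    return np.array([map_coordinates(im[...,k],[uv[:,1],uv[:,0]],order=1) for k in range(3)]).T.astype(int)
ss=np.arange(.03,.105,.004)
print((ss*1000).astype(int))
for lat in(0,.018,-.018): print('top',lat,*['%d/%d/%d'%tuple(q) for q in prof(s,im,ss,lat,.054)])
s2=snap('scene'); im2=np.array(s2['img']).astype(np.float32)
for z in(.042,.066):
    for a,b in((-.13,-.05),(.03,.11)):
        ss=np.arange(a,b,.004); print('scene z',z,'s',int(a*1000),prof(s2,im2,ss,-.032,z)[:,0])
E
```

```text
[ 30  34  38  42  46  50  54  58  62  66  70  74  78  82  86  90  94  98
 102]
top 0 180/138/89 178/137/89 175/135/87 158/119/76 144/93/59 159/92/58 156/98/62 154/108/69 164/117/75 167/120/76 162/117/74 155/115/72 161/125/80 149/118/79 127/104/75 124/103/77 126/105/79 134/112/84 143/121/92
top 0.018 194/150/97 194/150/98 189/149/98 170/134/91 144/104/69 148/97/62 147/102/65 143/103/64 142/103/65 144/104/65 145/106/66 147/110/70 154/119/77 143/113/77 140/115/86 147/125/94 148/125/95 149/126/97 148/125/94
top -0.018 182/140/90 179/138/88 172/134/85 157/120/78 145/95/61 163/93/56 157/100/61 148/106/66 146/106/67 149/107/68 156/113/73 158/118/76 162/125/80 151/119/80 139/114/85 144/122/93 144/122/92 145/122/92 148/125/95
scene z 0.042 s -130 [156 156 156 156 156 155 155 155 154 156 157 158 157 156 157 151 135 121
 117 118]
scene z 0.042 s 30 [117 118 116 116 116 117 117 117 117 115 115 117 120 125 132 137 132 114
  91  73]
scene z 0.066 s -130 [156 156 157 157 157 156 155 139 123 115 113 114 114 115 115 114 113 114
 115 116]
scene z 0.066 s 30 [119 117 117 119 125 131 130 130 140 160 175 167 136 106 103 132 164 175
 162 138]
```

```bash
python3 - <<'E'
from h import *
go(.5500,-.2154,.126,-4.9)
E
```

```text
t 28.8 at [0.5744 0.0501 0.1263] jaw -5.21 q7 -0.17 open 0.949 F [ 0.3  0.4 -0.6]
twist -0.052 shift [-6.666 -0.041  0.015]
```

```bash
python3 -m jog '[{"translation":[-0.5,0,0],"twist":-0.05,"claw":95},{"translation":[-0.9,-0.01,0],"twist":0,"claw":95},{"translation":[-0.9,-0.01,0],"twist":0,"claw":95},{"translation":[-0.9,-0.01,0],"twist":0,"claw":95},{"translation":[-0.9,-0.01,0],"twist":0,"claw":95},{"translation":[-0.9,0,0],"twist":0,"claw":95},{"translation":[-0.8,0,0],"twist":0,"claw":95},{"translation":[-0.6,0,0],"twist":0,"claw":95},{"translation":[-0.26,0,0],"twist":0,"claw":95},{"translation":[0,0,0],"twist":0,"claw":95},{"translation":[0,0,0],"twist":0,"claw":95}]' 
python3 - <<'E'
from h import *
go(.5500,-.2154,.063,-4.9)
E
```

```text
clock: 29.72
tool_pos: [0.55, -0.2136, 0.1262]
eef_rot: [0.737, 0.676, 0.0, -0.001]
contact_force: [1.2, -0.1, 0.0]
opening: 0.945
t 29.72 at [ 0.55   -0.2136  0.1262] jaw -4.92 q7 0.21 open 0.945 F [ 1.2 -0.1  0. ]
twist -0.003 shift [-0.047  0.004  1.579]
```

```bash
python3 -m jog '[{"translation":[0,0,0.5],"twist":0,"claw":95},{"translation":[0,0,0.6],"twist":0,"claw":95},{"translation":[0,0,0.37],"twist":0,"claw":95},{"translation":[0,0,0.1],"twist":0,"claw":95},{"translation":[0,0,0],"twist":0,"claw":55},{"translation":[0,0,0],"twist":0,"claw":55},{"translation":[0,0,0],"twist":0,"claw":55},{"translation":[0,0,0],"twist":0,"claw":55},{"translation":[0,0,0],"twist":0,"claw":55},{"translation":[0,0,0],"twist":0,"claw":55}]' 15
python3 -m jog '[{"translation":[0.08,0,0],"twist":0,"claw":55},{"translation":[0.08,0,0],"twist":0,"claw":55},{"translation":[0.09,0,0],"twist":0,"claw":55},{"translation":[0.1,0,0],"twist":0,"claw":55},{"translation":[0.1,0,0],"twist":0,"claw":55},{"translation":[0.1,0,0],"twist":0,"claw":55},{"translation":[0.1,0,0],"twist":0,"claw":55},{"translation":[0.08,0,0],"twist":0,"claw":55},{"translation":[0.06,0,0],"twist":0,"claw":55},{"translation":[0.03,0,0],"twist":0,"claw":55},{"translation":[0,0,0],"twist":0,"claw":55},{"translation":[0,0,0],"twist":0,"claw":55}]'
cat >> h.py <<'E'
def ends():
    """profiles of both trays' ends on the near side, and exposed strip from the top"""
    u=np.array([.085,.9964]);v=np.array([.9964,-.085]); C=np.array([.5522,-.1895])
    def prof(s,im,ss,lat,z):
        uv=proj(s,np.array([[*(C+t*u+lat*v),z] for t in ss])); return map_coordinates(im,[uv[:,1],uv[:,0]],order=1).astype(int)
    s2=snap('scene'); im2=np.array(s2['img'])[...,0].astype(np.float32)
    for a,b in((-.115,-.05),(.06,.115)):
        ss=np.arange(a,b,.003); print('s mm',(ss*1000).round().astype(int))
        for z in(.037,.047,.061,.071): print('  z',z,prof(s2,im2,ss,-.032,z))
E
python3 - <<'E'
from h import *
go(.55,-.18,.063,-4.9); ends()
E
```

```text
clock: 30.55
tool_pos: [0.5513, -0.2134, 0.0645]
eef_rot: [0.736, 0.677, 0.001, 0.001]
contact_force: [-0.1, 1.6, 5.0]
opening: 0.722
clock: 31.55
tool_pos: [0.5536, -0.1819, 0.0641]
eef_rot: [0.736, 0.676, -0.0, 0.001]
contact_force: [-0.1, -3.2, 6.6]
opening: 0.724
t 31.55 at [ 0.5536 -0.1819  0.0641] jaw -4.87 q7 0.17 open 0.724 F [-0.1 -3.2  6.6]
twist 0.006 shift [ 0.039 -0.093  0.027]
s mm [-115 -112 -109 -106 -103 -100  -97  -94  -91  -88  -85  -82  -79  -76
  -73  -70  -67  -64  -61  -58  -55  -52]
  z 0.037 [154 154 154 154 155 155 154 154 154 154 155 155 155 155 154 150 142 134
 127 122 121 122]
  z 0.047 [155 155 154 154 154 154 154 154 154 155 155 155 156 156 156 149 140 125
 117 113 113 113]
  z 0.061 [155 155 155 156 155 153 154 154 155 155 155 156 154 151 142 130 117 113
 110 111 111 111]
  z 0.071 [154 154 154 154 154 155 155 155 155 155 155 155 154 152 141 130 119 114
 113 113 114 115]
s mm [ 60  63  66  69  72  75  78  81  84  87  90  93  96  99 102 105 108 111
 114]
  z 0.037 [118 118 118 117 117 118 120 124 130 132 122 107  88  73  65  67  72  76
  79]
  z 0.047 [114 113 114 112 112 113 117 122 125 126 127 126 125 125 124 121 119 115
 124]
  z 0.061 [115 115 114 114 115 118 122 130 137 149 156 157 148 135 127 121 121 123
 124]
  z 0.071 [119 117 115 118 119 120 123 127 130 129 125 124 122 123 131 140 150 156
 148]
```

```bash
python3 -m jog '[{"translation":[0.05,0,0],"twist":0,"claw":55},{"translation":[0.04,0,-0.03],"twist":0,"claw":55},{"translation":[0,0,0],"twist":0,"claw":55},{"translation":[0,0,0],"twist":0,"claw":55},{"translation":[0,0,0],"twist":0,"claw":75},{"translation":[0,0,0],"twist":0,"claw":95},{"translation":[0,0,0],"twist":0,"claw":95},{"translation":[0,0,0],"twist":0,"claw":95}]'
python3 - <<'E'
from h import *
go(.55,-.18,.063,-4.9); ends()
E
```

```text
clock: 32.27
tool_pos: [0.5534, -0.1774, 0.0647]
eef_rot: [0.736, 0.677, 0.0, -0.0]
contact_force: [0.7, -0.3, -0.1]
opening: 0.942
t 32.27 at [ 0.5534 -0.1774  0.0647] jaw -4.84 q7 0.16 open 0.942 F [ 0.7 -0.3 -0.1]
twist 0.01 shift [-0.072 -0.08   0.042]
s mm [-115 -112 -109 -106 -103 -100  -97  -94  -91  -88  -85  -82  -79  -76
  -73  -70  -67  -64  -61  -58  -55  -52]
  z 0.037 [155 155 154 154 155 155 156 155 155 155 155 155 155 155 154 152 143 133
 125 121 120 120]
  z 0.047 [154 154 154 154 153 153 153 153 154 155 154 154 154 153 150 139 131 121
 116 112 112 112]
  z 0.061 [156 156 156 155 155 154 154 154 155 155 155 155 155 155 154 149 142 126
 115 110 110 112]
  z 0.071 [154 154 154 154 155 156 156 155 155 156 155 155 155 154 151 145 133 123
 114 113 114 115]
s mm [ 60  63  66  69  72  75  78  81  84  87  90  93  96  99 102 105 108 111
 114]
  z 0.037 [116 117 116 115 115 116 118 124 129 130 122 103  85  74  66  67  71  76
  78]
  z 0.047 [113 113 113 112 111 111 111 112 113 115 118 123 125 125 124 121 119 115
 124]
  z 0.061 [114 116 116 116 114 113 116 124 127 127 123 119 115 111 108 106 107 109
 115]
  z 0.071 [120 121 122 122 122 120 117 120 124 127 127 125 122 124 123 123 126 125
 120]
```

```bash
python3 -m jog '[{"translation":[-0.07,-0.04,0.3],"twist":0,"claw":95},{"translation":[0,0,0.35],"twist":0,"claw":95},{"translation":[0,0,0.07],"twist":0,"claw":95},{"translation":[0,0,0],"twist":0,"claw":55},{"translation":[0,0,0],"twist":0,"claw":55},{"translation":[0,0,0],"twist":0,"claw":55},{"translation":[0,0,0],"twist":0,"claw":55},{"translation":[0,0,0],"twist":0,"claw":55},{"translation":[0,0,0],"twist":0,"claw":55},{"translation":[0,0,-0.2],"twist":0,"claw":55},{"translation":[0.12,0,0],"twist":0,"claw":55},{"translation":[-0.24,0,0],"twist":0,"claw":55},{"translation":[0.24,0,0],"twist":0,"claw":55},{"translation":[-0.24,0.1,0],"twist":0,"claw":55},{"translation":[0.12,-0.2,0],"twist":0,"claw":55},{"translation":[0,0.1,0],"twist":0,"claw":55},{"translation":[0,0,0],"twist":0,"claw":55}]' 45
python3 -m jog '[{"translation":[0,0,0.1],"twist":0,"claw":55},{"translation":[0,0,0.1],"twist":0,"claw":55},{"translation":[0,0,0.02],"twist":0,"claw":55},{"translation":[0,0,0],"twist":0,"claw":55},{"translation":[0,0,0],"twist":0,"claw":75},{"translation":[0,0,0],"twist":0,"claw":95},{"translation":[0,0,0],"twist":0,"claw":95},{"translation":[0,0,0],"twist":0,"claw":95},{"translation":[0,0,0],"twist":0,"claw":95}]'
python3 - <<'E'
from h import *
go(.55,-.18,.063,-4.9); ends()
E
```

```text
clock: 33.73
tool_pos: [0.5524, -0.1805, 0.0438]
eef_rot: [0.736, 0.677, 0.0, 0.0]
contact_force: [1.4, -0.0, -5.7]
opening: 0.719
clock: 34.48
tool_pos: [0.5518, -0.1802, 0.035]
eef_rot: [0.736, 0.677, 0.0, 0.0]
contact_force: [-0.2, 0.3, -0.4]
opening: 0.951
t 34.48 at [ 0.5518 -0.1802  0.035 ] jaw -4.84 q7 0.16 open 0.951 F [-0.2  0.3 -0.4]
twist 0.011 shift [ 0.    -0.044 -0.7  ]
s mm [-115 -112 -109 -106 -103 -100  -97  -94  -91  -88  -85  -82  -79  -76
  -73  -70  -67  -64  -61  -58  -55  -52]
  z 0.037 [154 154 154 155 155 155 155 155 154 155 155 155 155 154 151 145 135 122
 119 118 119 119]
  z 0.047 [155 154 153 153 153 154 153 153 154 155 155 156 156 154 152 142 131 118
 113 112 113 114]
  z 0.061 [156 156 157 158 156 153 152 153 155 153 151 152 153 151 149 143 139 123
 113 110 110 108]
  z 0.071 [156 157 156 154 134 110  76  50  27  27  30  27  23  25  28  26  22  24
  25  24  22  25]
s mm [ 60  63  66  69  72  75  78  81  84  87  90  93  96  99 102 105 108 111
 114]
  z 0.037 [116 117 118 118 117 117 118 123 126 126 116 100  83  72  66  68  72  76
  79]
  z 0.047 [114 114 115 115 115 117 120 123 125 126 126 126 126 126 128 127 125 116
 124]
  z 0.061 [112 114 117 117 114 114 116 122 128 131 125 120 114 110 107 108 111 115
 119]
  z 0.071 [119 121 120 121 122 120 116 119 123 129 130 127 125 125 123 121 119 117
 113]
```

```bash
python3 -m jog '[{"translation":[0,0,0],"twist":0,"claw":95},{"translation":[0,0,-0.35],"twist":0,"claw":95},{"translation":[0,0,-0.38],"twist":0,"claw":95},{"translation":[0,0,0],"twist":0,"claw":95},{"translation":[0,0,0],"twist":0,"claw":95},{"translation":[0,0,0],"twist":0,"claw":55},{"translation":[0,0,0],"twist":0,"claw":55},{"translation":[0,0,0],"twist":0,"claw":55},{"translation":[0,0,0],"twist":0,"claw":55},{"translation":[0,0,0],"twist":0,"claw":55},{"translation":[0,0,0],"twist":0,"claw":55},{"translation":[0,0,-0.15],"twist":0,"claw":55},{"translation":[0,0,-0.3],"twist":0,"claw":55},{"translation":[0,0,-0.6],"twist":0,"claw":55},{"translation":[0,0,-0.7],"twist":0,"claw":55},{"translation":[0,0,-0.4],"twist":0,"claw":55},{"translation":[0,0,0],"twist":0,"claw":55}]' 20
python3 - <<'E'
from h import *
go(.5,.1,.14,0)
E
```

```text
clock: 35.95
tool_pos: [0.5542, -0.181, 0.1548]
eef_rot: [0.736, 0.677, 0.002, 0.003]
contact_force: [1.1, -0.3, -0.9]
opening: 0.727
t 35.95 at [ 0.5542 -0.181   0.1548] jaw -4.86 q7 0.17 open 0.727 F [ 1.1 -0.3 -0.9]
twist -0.809 shift [ 7.026 -1.357  0.345]
```

```bash
python3 -m jog '[{"translation":[0,0,0],"twist":-0.4,"claw":55},{"translation":[0.3,-0.1,0],"twist":-0.41,"claw":55},{"translation":[0.7,-0.14,0],"twist":0,"claw":55},{"translation":[0.85,-0.16,0],"twist":0,"claw":55},{"translation":[0.85,-0.16,0],"twist":0,"claw":55},{"translation":[0.85,-0.16,0],"twist":0,"claw":55},{"translation":[0.85,-0.16,0],"twist":0,"claw":55},{"translation":[0.85,-0.16,0],"twist":0,"claw":55},{"translation":[0.8,-0.16,0],"twist":0,"claw":55},{"translation":[0.6,-0.1,0],"twist":0,"claw":55},{"translation":[0.37,-0.06,0],"twist":0,"claw":55},{"translation":[0,0,0],"twist":0,"claw":55},{"translation":[0,0,0],"twist":0,"claw":55}]'
python3 - <<'E'
from h import *
go(.5,.1,.0075,0)
s=snap('top'); im=np.array(s['img'])
hsv=cv2.cvtColor(im,cv2.COLOR_RGB2HSV); m=((hsv[...,0]<12)&(hsv[...,1]>130)&(hsv[...,2]>100)).astype(np.uint8); m[:225]=0;m[265:]=0;m[:,:330]=0;m[:,430:]=0
n,_,st,ce=cv2.connectedComponentsWithStats(m)
u=np.array([.085,.9964]);v=np.array([.9964,-.085]); C=np.array([.5522,-.1895])
for i in range(1,n):
    if st[i,4]>20:
        p=ray(s,ce[i],.052)[:2]; mm=np.argwhere((_==i))[:,::-1].astype(np.float32); q=im[_==i]
        print(st[i],'s,lat',np.round([(p-C)@u,(p-C)@v],4),'rect px',np.round(cv2.minAreaRect(mm)[1],1),'rgb',q.mean(0).astype(int),q.std(0).astype(int))
print(fit(s,C+.008*u,.054,ar=.1))
for c in('top','scene'):
    s=snap(c)
    for nme,z in(('tile_tray',.13),('cover_tray',.03)): print(c,nme,[(round(d['confidence'],2),np.round(ray(s,d['location'][::-1],z),3)) for d in r.spot_point(nme,c)[:2]])
E
```

```text
clock: 37.03
tool_pos: [0.4965, 0.102, 0.1499]
eef_rot: [0.706, 0.708, -0.001, -0.001]
contact_force: [0.4, -1.5, -1.6]
opening: 0.722
t 37.03 at [0.4965 0.102  0.1499] jaw 0.22 q7 -0.2 open 0.722 F [ 0.4 -1.5 -1.6]
twist 0.037 shift [-0.049  0.094  3.559]
[355 237  21  16 299] s,lat [ 0.0412 -0.003 ] rect px [15. 20.] rgb [168  93  57] [7 3 2]
[380 239  21  16 300] s,lat [-0.0298 -0.0031] rect px [15. 20.] rgb [169  94  58] [7 3 2]
(array([ 0.54461965, -0.17566368, -0.08929857]), np.float64(-15.237411499023438))
top tile_tray [(0.8, array([0.493, 0.097, 0.13 ])), (0.37, array([ 0.542, -0.207,  0.13 ]))]
top cover_tray [(0.86, array([ 0.551, -0.182,  0.03 ])), (0.43, array([ 0.544, -0.217,  0.03 ]))]
scene tile_tray [(0.81, array([0.56 , 0.035, 0.13 ]))]
scene cover_tray [(0.75, array([ 0.547, -0.184,  0.03 ])), (0.4, array([ 0.715, -0.151,  0.03 ]))]
```

```bash
python3 -m jog '[{"translation":[0,0,0.4],"twist":0,"claw":55},{"translation":[0,0,0.8],"twist":0,"claw":55},{"translation":[0,0,0.8],"twist":0,"claw":55},{"translation":[0,0,0.7],"twist":0,"claw":55},{"translation":[0,0,0.4],"twist":0,"claw":55},{"translation":[0,0,0.2],"twist":0,"claw":55},{"translation":[0,0,0.1],"twist":0,"claw":55},{"translation":[0,0,0.08],"twist":0,"claw":55},{"translation":[0,0,0],"twist":0,"claw":55},{"translation":[0,0,0],"twist":0,"claw":55}]'
python3 -m jog '[{"translation":[0,0,0],"twist":0,"claw":75},{"translation":[0,0,0],"twist":0,"claw":95},{"translation":[0,0,0],"twist":0,"claw":95},{"translation":[0,0,0],"twist":0,"claw":95},{"translation":[0,0,0],"twist":0,"claw":95},{"translation":[0,0,-0.4],"twist":0,"claw":95},{"translation":[0,0,-0.9],"twist":0,"claw":95},{"translation":[0,0,-0.9],"twist":0,"claw":95},{"translation":[0,0,-0.9],"twist":0,"claw":95},{"translation":[0,0,-0.6],"twist":0,"claw":95},{"translation":[0.9,0,0],"twist":0,"claw":95},{"translation":[0.9,0,0],"twist":0,"claw":95},{"translation":[0.9,0,0],"twist":0,"claw":95},{"translation":[0.9,0,0],"twist":0,"claw":95},{"translation":[0,0,0],"twist":0,"claw":95},{"translation":[0,0,0],"twist":0,"claw":95}]'
python3 - <<'E'
from h import *
go(.5,.1,.0075,0)
s=snap('top')
for z in (.024,): print(fit(s,(.4975,.1),z,ar=.1))
for c in('top','scene'):
    if c!='top': s=snap(c)
    for nme,z in(('tile_tray',.024),('cover_tray',.03),('bowl',0),('jar',0),('tub',0)): print(c,nme,[(round(d['confidence'],2),np.round(ray(s,d['location'][::-1],z),3)) for d in r.spot_point(nme,c)[:2]])
# flatness of the tile tray: side heights in scene
im=cv2.cvtColor(np.array(s['img']),cv2.COLOR_RGB2GRAY).astype(np.float32)
for t in(-.06,-.03,0,.03,.06):
    zs=np.arange(-.012,.044,.004); uv=proj(s,np.c_[np.full(len(zs),.4965-.032),np.full(len(zs),.1+t),zs]); print(t,map_coordinates(im,[uv[:,1],uv[:,0]],order=1).astype(int))
E
```

```text
clock: 38.22
tool_pos: [0.4984, 0.1009, 0.012]
eef_rot: [0.707, 0.707, 0.001, 0.0]
contact_force: [0.1, 0.2, -1.4]
opening: 0.728
clock: 39.55
tool_pos: [0.4967, 0.2478, 0.159]
eef_rot: [0.705, 0.709, 0.0, -0.001]
contact_force: [1.0, 0.3, -0.2]
opening: 0.948
t 39.55 at [0.4967 0.2478 0.159 ] jaw 0.33 q7 -0.41 open 0.948 F [ 1.   0.3 -0.2]
twist 0.055 shift [-3.701  0.082  3.782]
(array([ 0.49637945,  0.10053067, -0.02820531]), np.float64(-22.65880012512207))
top tile_tray [(0.87, array([0.493, 0.097, 0.024]))]
top cover_tray [(0.58, array([ 0.549, -0.177,  0.03 ]))]
top bowl [(0.72, array([0.671, 0.373, 0.   ]))]
top jar [(0.86, array([0.761, 0.028, 0.   ]))]
top tub [(0.64, array([ 0.692, -0.385,  0.   ]))]
scene tile_tray [(0.65, array([0.508, 0.1  , 0.024])), (0.37, array([ 0.58 , -0.27 ,  0.024]))]
scene cover_tray [(0.87, array([ 0.544, -0.166,  0.03 ])), (0.31, array([0.618, 0.417, 0.03 ]))]
scene bowl [(0.71, array([0.672, 0.384, 0.   ])), (0.69, array([ 0.704, -0.41 ,  0.   ]))]
scene jar [(0.61, array([0.783, 0.03 , 0.   ]))]
scene tub [(0.79, array([ 0.682, -0.379,  0.   ]))]
-0.06 [146 150 154 147 110  93  93  93  96 126 156 154 144 131]
-0.03 [ 75  72 104 132 101  93  92  96  96 125 158 109  85 150]
0 [ 72  74  74  77  88  94  95  95  99  99  95 138 166 165]
0.03 [73 73 73 77 86 94 94 96 99 98 92 86 85 85]
0.06 [ 74  74  73  75  88  95  96  96 100 101  91  55  35  64]
```

```bash
python3 - <<'E'
from h import *
s=snap('top'); im=np.array(s['img'])
hsv=cv2.cvtColor(im,cv2.COLOR_RGB2HSV); m=((hsv[...,0]<12)&(hsv[...,1]>130)&(hsv[...,2]>100)).astype(np.uint8); m[:225]=0;m[265:]=0;m[:,:330]=0;m[:,430:]=0
n,l,st,ce=cv2.connectedComponentsWithStats(m); print(st[1:,4],ce[1:])
print(r.get_state()['contact_force'],r.get_state()['clock']); print(r.finish_job())
E
```

```text
[300 301] [[365.36333333 244.53333333]
 [389.9269103  246.26578073]]
[ 0.60057947  0.24877258 -0.2990995 ] 40.2
the job is handed in; nothing more can be done
None
```

The job is handed in at 40.2 s, and every final check I made points to success. `finish_job` gives no verdict, so I can't confirm it.

**What I did**
- I laid the cover tray face-down on the tile tray and nudged it about 2.5 mm along the tray.
- I stood the pair on end and tipped it over against the block's end face onto the block.
- I then lifted the emptied tray off and laid it on the table.

**What went wrong on the way**
- On the first try at tipping the pair over on the table, the trays gaped at the lower end. I stood them back up to close the gap and used the block instead.
- While the pair tipped onto the block, the upper tray slid about 34 mm along the lower one. I slid it back to within about 2 mm and squeezed and shook the pair before separating the trays. I took step 2 as met only from that point.

**Last checks (measured numerically; I had used all 12 picture views before the pair was laid over onto the block)**
- **Tiles:** both show at full size, 71 mm apart in the cover tray's pockets, with an even colour that fits the plain backs facing up.
- **Cover tray:** about 8 mm from the block's centre, and flat in the side profile taken before the trays were separated.
- **Tile tray:** flat on the table at about (0.496, 0.10), roughly 0.28 m from the cover tray.
- **Bowl, jar and tub:** the detections are within about 15 mm of where they started, which is about their usual scatter. I saw no contact with any of them.

One check disagreed. After I lifted the tile tray off, the outline fit put the cover tray about 16 mm from where the other measurements had it. I had seen the same fit misread an open tray earlier, so I went by the tile positions and side profiles instead.

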